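# Stand the box capacitors in their rows on the stock shelf

## Task

Stand the three capacitors that lie on the bench upright on the plywood shelf, terminals up, sorted by length: the two long ones in line beside the long one already there, the short one beside the short one, in its own row. Push each row snugly up to the fence at the shelf's left end, without ramming it, so that the cans stand square, touch one another and the end one touches the fence. Leave everything else on the bench where it is.

Things in the scene. Friction and masses are not known exactly. Their poses are not given: they have to be found in the camera images.
- shelf: low fixed plywood shelf; board 220 (x) by 294 mm (y), top 40 mm above the table. Origin: on the table under the board's centre; x along the rows to the end fence (about world +y, to the left), y towards the robot, z up. Open end without lip at x = -110 mm. Side cheeks: inner faces y = +-135 mm, 22 mm high. Two rows along x at about y = +65 (front) and -65 mm (back), no divider.
- shelf_fence (a point): foot of the shelf's upright end fence at its left end: middle of its inner face (shelf x = +98 mm, y = 0), at the board's top; the fence stands 58 mm above the board
- tall_row: long box capacitor: bare aluminium can, 50 x 50 mm section, 130 mm long, plus two 10 mm brass terminals on its black-capped end. Loose, stands terminals up at the fence end of the front or the back row (varies), 6 to 18 mm short of the fence; slides when pushed. Origin: centre of its underside; z up, x to the fence. Marks the row of the long ones.
- short_row: short box capacitor: bare aluminium can, 50 x 50 mm section, 90 mm long, plus two 10 mm brass terminals on its black-capped end. Loose, stands terminals up at the fence end of the front or the back row (varies), 6 to 18 mm short of the fence; slides when pushed. Origin: centre of its underside; z up, x to the fence. Marks the row of the short ones.
- tall_a: long box capacitor: bare aluminium can, 50 x 50 mm section, 130 mm long, plus two 10 mm brass terminals on its black-capped end. Starts lying on the table, terminals to the left (its x within 0.25 rad of world +y). Origin: centre of the face it lies on, can's centre 25 mm along +z; x along the can to the terminals, y level.. 0.42 kg +- a third.
- tall_a_foot (a point): centre of the plain end face of tall_a (away from the terminals), the face it must stand on; 65 mm from the body origin along the body's -x and 25 mm along +z
- tall_b: long box capacitor: bare aluminium can, 50 x 50 mm section, 130 mm long, plus two 10 mm brass terminals on its black-capped end. Starts lying on the table, terminals to the left (its x within 0.25 rad of world +y). Origin: centre of the face it lies on, can's centre 25 mm along +z; x along the can to the terminals, y level.. 0.42 kg +- a third.
- tall_b_foot (a point): centre of the plain end face of tall_b (away from the terminals), the face it must stand on; 65 mm from the body origin along the body's -x and 25 mm along +z
- short_c: short box capacitor: bare aluminium can, 50 x 50 mm section, 90 mm long, plus two 10 mm brass terminals on its black-capped end. Starts lying on the table, terminals to the left (its x within 0.25 rad of world +y). Origin: centre of the face it lies on, can's centre 25 mm along +z; x along the can to the terminals, y level.. 0.29 kg +- a third.
- short_c_foot (a point): centre of the plain end face of short_c (away from the terminals), the face it must stand on; 45 mm from the body origin along the body's -x and 25 mm along +z
- heatsink: bystander: black finned heat sink, 100 x 70 x 32 mm, origin under its centre; leave alone
- screwdriver: bystander: screwdriver, 190 mm long, lying; leave alone
- multimeter: bystander: black hand-held multimeter, 170 x 85 x 46 mm, lying, origin under its centre; leave alone
- solder_reel: bystander: grey solder reel, 60 mm diameter, 40 mm tall, standing, origin under its centre; leave alone
- mug: bystander: white mug, 80 mm diameter, 95 mm tall, origin under its centre; leave alone
- parts_tray: bystander: grey open parts tray, 100 x 80 x 30 mm, origin under its centre; leave alone

How it is judged:
At the end, for the whole second after the job is handed in: All stand at rest on the shelf, upright (0.05 rad), terminals up, square (0.1 rad), within 8 mm sideways of the can heading the row of their length. The heading cans moved under 30 mm and are within 4 mm of the fence; gaps in a row, fence included, total at most 6 mm (short) or 7 mm (long) (x of each of tall_row, short_row in the frame of shelf above 0.069 m and angle between each of tall_row, short_row's own z axis and vertical below 0.05 rad and angle between the y axis of each of tall_row, short_row and the y axis of shelf, either way round below 0.1 rad and linear speed of each of tall_row, short_row, tall_a, tall_b, short_c below 0.01 m/s and distance of each of tall_row, short_row from where it was at the start of the episode below 0.03 m and angle between each of tall_a, tall_b, short_c's own x axis and vertical below 0.05 rad and z of tall_a_foot in the frame of shelf between 0.036 and 0.044 m and x of each of tall_a_foot, tall_b_foot in the frame of shelf above -0.034 m and y of tall_a_foot in the frame of tall_row between -0.008 and 0.008 m and (angle between the y axis of tall_a and the y axis of shelf, either way round below 0.1 rad or angle between the z axis of tall_a and the y axis of shelf, either way round below 0.1 rad) and z of tall_b_foot in the frame of shelf between 0.036 and 0.044 m and y of tall_b_foot in the frame of tall_row between -0.008 and 0.008 m and (angle between the y axis of tall_b and the y axis of shelf, either way round below 0.1 rad or angle between the z axis of tall_b and the y axis of shelf, either way round below 0.1 rad) and z of short_c_foot in the frame of shelf between 0.036 and 0.044 m and x of short_c_foot in the frame of shelf above 0.017 m and y of short_c_foot in the frame of short_row between -0.008 and 0.008 m and (angle between the y axis of short_c and the y axis of shelf, either way round below 0.1 rad or angle between the z axis of short_c and the y axis of shelf, either way round below 0.1 rad)); the robot touches nothing.
It fails at once if a bystander is moved more than 25 mm (distance of any of heatsink, screwdriver, multimeter, solder_reel, mug, parts_tray from where it was at the start of the episode above 0.025 m).
It fails at once if a capacitor that already stands on the shelf is toppled (angle between any of tall_row, short_row's own z axis and vertical above 0.4 rad).
It fails at once if a row is rammed into the fence (over 100 N) (contact force between any of tall_row, short_row and shelf above 100 N).
It also fails if it takes over 72 s, if anything falls off the work surface, if the arm or the gripper's body presses on something with over 40 N, if the wrist force passes 120 N, or if a joint passes its speed limit or range.

## Robot

A 7-joint arm with a two-finger parallel gripper is mounted at the origin on the work surface. World frame = base frame: x ahead of the robot, y to its left, z up, the work surface at z = 0. Lengths are in m, angles in rad, forces in N, time in s.
With the tool pointing down it reaches from about 0.4 to 0.875 m from the base axis. Payload 19.3 kg.
Tool frame: the origin (TCP) lies at the very end of the fingers, on their centre line; the grasp point (between the pads) lies 19 mm behind it; z points along the fingers, y is the line along which they close (so a half turn about z gives the same grasp; the last joint's range is limited). The gripper opens to 85 mm and grips with 20 to 120 N. Pads are 22 mm wide; open, the fingers measure 114 mm over their backs; the gripper's body (76 mm by 85 mm) begins 54 mm behind the grasp point. The pads swing forward as they close: fully open they stand 13 mm farther back than shut.
Start: joints at [-1.377, 0.521, -0.036, 1.599, 0.021, 1.021, -0.113], TCP at [0.163, 0.603, 0.191] pointing down, gripper open.
Joint ranges: [-2.91, 2.91], [-0.3, 2.13], [-1.5, 1.42], [0.17, 2.43], [-1.26, 4.41], [0.16, 1.93], [-2.52, 2.52]. Speed limits (rad/s): [1.89, 1.89, 2.39, 2.39, 3.01, 3.01, 3.01].

## Interface

Orientations are given as [roll, pitch, yaw] about the fixed x, y, z axes, in that order (R = Rz(yaw) Ry(pitch) Rx(roll)).
In Python, from workcell import monitor, optics, workorder gives the robot as it stands.
- The arm moves only by the tool apply_moves, never from a script. Its arguments are lists of equal length, an entry for each row: "linear": the shift along the tool's x, y, z each as a share of 0.1 m, from -1 to 1, a list of three; "delta_rot": the turn, a rotation vector about the tool's x, y, z each as a share of 120 degrees, from -1 to 1, a list of three. A call has exactly 5 rows; each row is the pose to reach, as a shift and turn from the pose commanded when the call began, along the tool's axes at that moment; what a row does not reach only later rows make up. A row lasts 1/12 s, in which the tool goes at most 41.7 mm and 7.16 degrees, less where a joint would pass 70% of its speed; a pose out of reach is approached as far as the arm can. A call with a number of a shift or a turn outside -1 to 1 is refused whole. A call with a gripper value outside its range is refused whole. "gripper" is the opening, from -1 (shut) to 1 (fully open), set as the call begins (left out, the last holds). The fingers move at their own pace and stop on an object; "force" is the grip in N (left out, the last holds). Time passes only in rows, so rows that repeat a pose let the fingers close, or fill a call up. It gives the time, the measured TCP pose, the force, the opening and the grip force at its end, in the units of the state.
- monitor.observe(): the state, without advancing time (a new reading comes with each control period).
- optics.grab_frame(name): name is "scene" or "top" or "wrist"; returns (picture, depth): 384x512x3 uint8, red, green, blue; 384x512 float32, m along the optical axis (not along the pixel's ray), 0 where there is no reading.
- optics.camera_info(name): a dict with "fx", "fy", "cx", "cy" (pixels), "rvec" (rotation vector, rad) and "tvec" (3), from world to camera coordinates, as OpenCV has them; the wrist camera has in their place "T_tool_cam" (4x4, takes a point from camera to tool coordinates, whose origin is the TCP and whose axes are the flange's). Camera axes: x right, y down, z forward; pixel columns grow to the right and rows downward; lengths in m; the calibration is good to about 2 mm. A picture is of the moment at which its call begins: read the wrist's pose just before it. camera_info takes no time and is no camera call.
- workorder.job_done(): hands the job in; it is judged then, once.
The state is a dict: "clock": time; "qpos": joint angles; "qd": joint speeds; "joint_efforts": joint torques, N m; "position": TCP position; "tool_rot": TCP orientation; "force": force on the tool from outside, world axes, zero at the start; "moment": the same for the moment, N m; "grip_width": finger opening in m; "finger_force": force on a finger pad.
Only numpy, scipy, OpenCV 4.12 (cv2) and the standard library are available. Lean on these libraries where they do the work, as an engineer would, in place of code of your own. Each camera call takes 0.05 s, during which the arm holds its last target. There are 200 camera calls.

## Working session

There is one attempt and no reset: what is moved stays moved. The work goes in short steps, Python scripts to look and compute and a tool call to move; the robot and the scene stay as the last step left them, time stands still between calls to the robot, and variables do not carry over. Pictures are saved under pics/ and viewed, at most 10 in all, crops included, and the job is handed in when it is done.

Besides the shell and the picture viewer there is one more tool, called after "Emit:" as a command line: name --argument value ..., lists and objects as JSON in quotes. apply_moves: Moves the arm, as the interface text tells. Its arguments: {"type":"object","properties":{"linear":{"type":"array"},"delta_rot":{"type":"array"},"gripper":{"type":"number"},"force":{"type":"number"}},"required":["linear","delta_rot"]}

```bash
mkdir -p pics; ls; cat > h.py <<'E'
import numpy as np, cv2
from workcell import monitor, optics, workorder
from scipy.spatial.transform import Rotation as R
def cam(name):
    c=optics.camera_info(name); K=(c['fx'],c['fy'],c['cx'],c['cy'])
    if name=='wrist':
        s=monitor.observe(); T=np.eye(4); T[:3,:3]=R.from_euler('xyz',s['tool_rot']).as_matrix(); T[:3,3]=s['position']
        return K,T@np.array(c['T_tool_cam'])
    M=np.eye(4); M[:3,:3]=cv2.Rodrigues(np.array(c['rvec'],float))[0]; M[:3,3]=np.ravel(c['tvec'])
    return K,np.linalg.inv(M)
def grab(name,fn=None):
    K,T=cam(name); im,d=optics.grab_frame(name)
    if fn: cv2.imwrite('pics/'+fn,im[:,:,::-1])
    v,u=np.mgrid[:384,:512]
    P=np.stack([(u-K[2])/K[0]*d,(v-K[3])/K[1]*d,d],-1)@T[:3,:3].T+T[:3,3]
    P[d==0]=np.nan
    return im,d,P
E
python3 - <<'E'
from h import *
print(monitor.observe())
for n in ('top','scene'):
    im,d,P=grab(n,n+'0.png'); np.save(n+'P.npy',P); print(n,cam(n)[1].round(3).tolist(),cam(n)[0])
a=cv2.imread('pics/top0.png');b=cv2.imread('pics/scene0.png')
E
```

```text
pics
{'clock': 0.0, 'qpos': array([-1.37718458,  0.52201935, -0.03631166,  1.59997249,  0.02120601,
        1.02110736, -0.11282243]), 'qd': array([ 4.00866666e-04, -4.80995501e-04, -2.23877393e-03, -1.58028966e-03,
       -4.71538062e-05, -4.01743721e-04,  3.09022393e-04]), 'joint_efforts': array([ 1.04521099e-03, -9.27092743e+01,  1.98041797e+00, -3.69925117e+01,
        1.79121463e-02,  8.28465389e-03, -2.36187952e-05]), 'position': array([0.16292912, 0.60300803, 0.19073533]), 'tool_rot': array([-3.14047506e+00,  9.25469248e-05,  2.87773740e+00]), 'force': array([ 0.01604877,  0.6281699 , -0.05819275]), 'moment': array([-0.03139236, -0.03971907, -0.0233301 ]), 'finger_force': 0.0, 'grip_width': 0.08574716425010694}
top [[-0.008, -0.999, 0.041, 0.507], [-1.0, 0.008, -0.004, 0.003], [0.004, -0.041, -0.999, 1.483], [0.0, 0.0, 0.0, 1.0]] (460.4083964798241, 460.4083964798241, 253.1979613039329, 191.60552262391917)
scene [[-0.831, 0.463, -0.309, 0.966], [0.557, 0.703, -0.442, 0.514], [0.013, -0.539, -0.842, 1.063], [0.0, 0.0, 0.0, 1.0]] (428.7200086100217, 428.7200086100217, 254.60731799799115, 190.2405155325811)
```

```bash
python3 -c "
import numpy as np
P=np.load('topP.npy')
print(P[::48,::64,:].round(2).tolist())"
```

```text
[[[1.55, 1.24, -0.75], [1.55, 0.92, -0.74], [1.55, 0.6, -0.74], [1.54, 0.29, -0.74], [1.55, -0.03, -0.75], [1.55, -0.34, -0.76], [1.54, -0.66, -0.75], [1.54, -0.98, -0.75]], [[1.31, 1.23, -0.75], [1.31, 0.92, -0.76], [1.31, 0.6, -0.75], [1.31, 0.29, -0.75], [1.3, -0.02, -0.74], [1.3, -0.34, -0.75], [1.3, -0.65, -0.75], [1.3, -0.97, -0.74]], [[0.88, 0.81, 0.01], [0.88, 0.61, 0.0], [0.88, 0.4, -0.0], [0.85, 0.18, 0.12], [0.85, -0.01, 0.12], [0.87, -0.22, 0.01], [0.88, -0.43, -0.01], [0.88, -0.64, -0.01]], [[0.73, 0.81, 0.0], [0.73, 0.61, -0.01], [0.73, 0.4, -0.0], [0.72, 0.19, -0.0], [0.72, -0.01, 0.01], [0.72, -0.22, -0.0], [0.72, -0.43, -0.0], [0.7, -0.57, 0.14]], [[nan, nan, nan], [0.57, 0.57, 0.09], [0.57, 0.4, 0.01], [0.57, 0.19, 0.04], [0.57, -0.01, 0.0], [0.56, -0.21, 0.05], [0.56, -0.41, 0.04], [0.56, -0.62, 0.03]], [[0.42, 0.81, 0.01], [0.42, 0.6, 0.0], [0.42, 0.39, 0.06], [0.42, 0.19, 0.06], [0.41, -0.01, -0.0], [0.41, -0.22, 0.0], [0.41, -0.42, -0.0], [0.41, -0.63, -0.0]], [[0.27, 0.81, -0.0], [0.26, 0.6, 0.0], [0.26, 0.4, 0.01], [0.26, 0.2, -0.0], [0.26, -0.01, -0.0], [0.26, -0.21, -0.0], [0.26, -0.42, 0.0], [0.25, -0.63, -0.01]], [[0.11, 0.81, -0.0], [0.11, 0.6, 0.0], [0.11, 0.4, 0.0], [0.11, 0.2, -0.0], [0.11, -0.01, 0.01], [0.11, -0.21, 0.01], [0.1, -0.42, -0.0], [0.1, -0.62, 0.0]]]
```

View pics/top0.png

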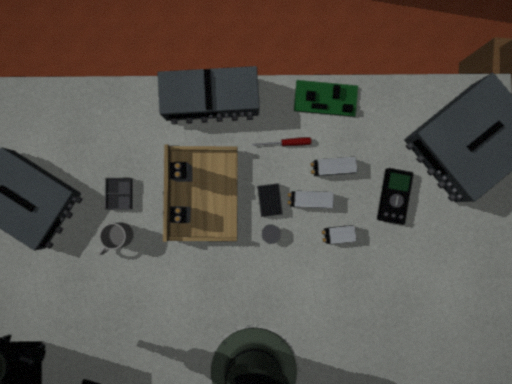

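View pics/scene0.png

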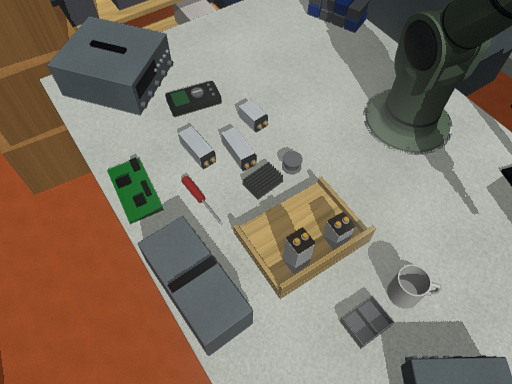

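The top view shows the shelf at (200,195) with its fence on the left. Tall row can is at (178,170) (back), short at (178,214) (front). Lying cans are at (335,166), (312,199) and the short one at (340,234). I'll enlarge to read corners.

```bash
python3 - <<'E'
import cv2,numpy as np
a=cv2.imread('pics/top0.png')
c=a[135:250,260:360]; c=cv2.resize(c,None,fx=5,fy=5,interpolation=cv2.INTER_CUBIC)
s=a[140:250,155:250]; s=cv2.resize(s,None,fx=5,fy=5,interpolation=cv2.INTER_CUBIC)
def norm(x): return np.clip(x.astype(float)*1.6,0,255).astype('uint8')
cv2.imwrite('pics/c.png',norm(c)); cv2.imwrite('pics/s.png',norm(s))
E
```

```text
(no output)
```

View pics/c.png

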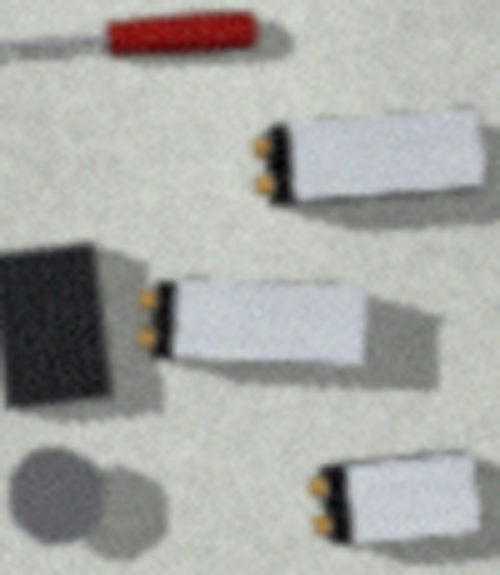

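View pics/s.png

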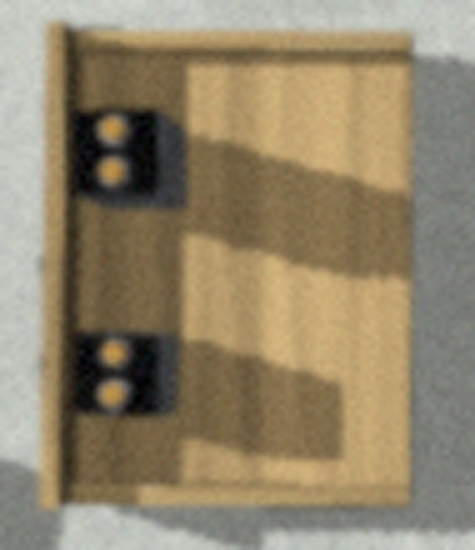

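The crop shows tall_a with its right end at crop (478,108)/(484,187), tall_b at (365,284)/(364,365) and short_c at (474,453)/(480,532). The shelf's open edge is at x≈411, and the standing cans' tops are centred at about (115,150) and (115,373). Next I'll compute positions.

```bash
cat >> h.py <<'E'
def ray(name,u,v,z):
    K,T=cam(name); d=T[:3,:3]@np.array([(u-K[2])/K[0],(v-K[3])/K[1],1.]); o=T[:3,3]
    return (o+d*(z-o[2])/d[2])[:2]
E
python3 - <<'E'
from h import *
def c(x,y,z,ox,oy): return ray('top',(x+.5)/5-.5+ox,(y+.5)/5-.5+oy,z)
for n,pts,L in (('a',[(478,108),(484,187),(278,123),(272,203)],.13),('b',[(365,284),(364,365),(160,281),(157,358)],.13),('c',[(474,453),(480,532),(331,466),(336,543)],.09)):
    p=np.array([c(*q,.05,260,135) for q in pts]); foot=(p[0]+p[1])/2; end=(p[2]+p[3])/2
    ax=end-foot; print(n,p.round(3).tolist(),'foot',foot.round(4),'len',np.linalg.norm(ax).round(3),'w',np.linalg.norm(p[0]-p[1]).round(3),'yaw of x rel +y(ccw)',np.arctan2(-ax[0],ax[1]).round(3), 'from width',np.arctan2(*( (p[0]-p[1])[::-1])).round(3))
s=lambda x,y,z:c(x,y,z,155,140).round(4)
print('open edge',s(411,33,.062),s(411,503,.062),'board',s(411,270,.04))
print('fence inner top',s(68,25,.098),s(62,505,.098))
print('tall top',s(77,110,.17),s(157,110,.17),s(77,208,.17),'terms',s(113,129,.18),s(113,171,.18))
print('short terms',s(115,353,.14),s(112,394,.14),'top',s(77,335,.13),s(157,412,.13))
E
```

```text
a [[0.674, -0.322], [0.624, -0.325], [0.666, -0.197], [0.615, -0.193]] foot [ 0.6492 -0.3237] len 0.129 w 0.05 yaw of x rel +y(ccw) 0.068 from width 0.059
b [[0.564, -0.25], [0.514, -0.249], [0.567, -0.122], [0.519, -0.12]] foot [ 0.5391 -0.2492] len 0.128 w 0.05 yaw of x rel +y(ccw) -0.032 from width -0.027
c [[0.459, -0.316], [0.41, -0.319], [0.451, -0.227], [0.404, -0.229]] foot [ 0.4342 -0.3176] len 0.09 w 0.049 yaw of x rel +y(ccw) 0.075 from width 0.059
open edge [0.7064 0.0475] [0.4159 0.0493] board [0.5601 0.0491]
fence inner top [0.7077 0.2536] [0.4187 0.2572]
tall top [0.6483 0.2354] [0.648  0.1897] [0.5922 0.2354] terms [0.6363 0.2132] [0.6124 0.2133]
short terms [0.5093 0.2186] [0.4855 0.2204] top [0.5201 0.2425] [0.4746 0.1957]
```

```bash
python3 - <<'E'
import numpy as np,cv2
P=np.load('topP.npy');im=cv2.imread('pics/top0.png')
for n,(u0,u1,v0,v1,lo,hi) in dict(a=(305,360,150,182,.035,.065),b=(285,340,185,215,.035,.065),c=(318,360,222,248,.035,.065),tall=(160,195,155,190,.155,.19),short=(160,195,200,230,.115,.15),fence=(158,180,140,250,.088,.105)).items():
    q=P[v0:v1,u0:u1].reshape(-1,3); q=q[(q[:,2]>lo)&(q[:,2]<hi)]
    print(n,len(q),np.median(q,0).round(3),cv2.minAreaRect((q[:,:2]*1000).astype(np.float32)))
E
```

```text
a 681 [ 0.644 -0.259  0.05 ] ((645.0408325195312, -255.56845092773438), (50.0682373046875, 139.86952209472656), 3.453516721725464)
b 671 [ 0.541 -0.186  0.05 ] ((541.3739624023438, -184.70420837402344), (134.20834350585938, 50.04274368286133), 89.21493530273438)
c 487 [ 0.432 -0.272  0.05 ] ((430.42022705078125, -270.30328369140625), (50.40159606933594, 96.81682586669922), 5.390100002288818)
tall 303 [0.624 0.21  0.171] ((624.2664184570312, 212.21743774414062), (47.03923034667969, 48.236122131347656), 0.34207457304000854)
short 293 [0.498 0.217 0.131] ((498.2285461425781, 218.35690307617188), (49.19227981567383, 47.118534088134766), 89.55908203125)
fence 452 [0.568 0.261 0.098] ((563.30322265625, 244.935302734375), (47.50782012939453, 292.8367919921875), 89.20130157470703)
```

```bash
cat >> h.py <<'E'
R0=np.array([[0,1,0],[1,0,0],[0,0,-1.]])
def rot(phi,th=0): return R.from_euler('z',th)*R.from_euler('x',np.radians(phi))*R.from_matrix(R0)
def plan(*wps, start=None):
    """wps: (pos, rotation, ncalls). prints per-call tool-frame shift/0.1m and rotvec/120deg"""
    s=monitor.observe(); p,r=(np.array(s['position']),R.from_euler('xyz',s['tool_rot'])) if start is None else start
    for q,rt,n in wps:
        q=np.array(q,float); dv=(r.inv()*rt).as_rotvec(); p0,r0=p,r
        for k in range(1,n+1):
            pn=p0+(q-p0)*k/n; rn=r0*R.from_rotvec(dv*k/n)
            print((r.inv().apply(pn-p)/.1).round(3).tolist(),((r.inv()*rn).as_rotvec()/np.radians(120)).round(4).tolist()); p,r=pn,rn
        print('--',q.round(3))
E
python3 - <<'E'
from h import *
plan(([.33,.33,.26],rot(0),4),([.54,-.17,.26],rot(-30,-.03),6),([.5415,-.1785,.12],rot(-30,-.03),2))
E
```

```text
[-0.581, -0.55, -0.172] [-0.0001, 0.0001, 0.156]
[-0.727, -0.335, -0.173] [-0.0001, 0.0001, 0.156]
[-0.796, -0.083, -0.173] [-0.0001, 0.0001, 0.156]
[-0.781, 0.176, -0.173] [-0.0001, 0.0001, 0.156]
-- [0.33 0.33 0.26]
[-0.833, 0.35, -0.0] [0.0006, -0.0417, 0.0023]
[-0.828, 0.354, 0.072] [0.0006, -0.0417, 0.0023]
[-0.817, 0.358, 0.143] [0.0006, -0.0417, 0.0023]
[-0.8, 0.362, 0.214] [0.0006, -0.0417, 0.0023]
[-0.777, 0.367, 0.282] [0.0006, -0.0417, 0.0023]
[-0.747, 0.371, 0.348] [0.0006, -0.0417, 0.0023]
-- [ 0.54 -0.17  0.26]
[0.313, 0.009, 0.627] [0.0, 0.0, 0.0]
[0.313, 0.009, 0.627] [0.0, 0.0, 0.0]
-- [ 0.542 -0.178  0.12 ]
```

Emit:
apply_moves --linear '[[-0.58, -0.55, -0.17], [-0.58, -0.55, -0.17], [-0.58, -0.55, -0.17], [-0.58, -0.55, -0.17], [-0.58, -0.55, -0.17]]' --delta_rot '[[0, 0, 0.156], [0, 0, 0.156], [0, 0, 0.156], [0, 0, 0.156], [0, 0, 0.156]]' --gripper 1

```text
clock: 0.52
position: [0.2043, 0.5354, 0.2083]
tool_rot: [3.142, -0.0, 2.554]
force: [-1.0, 0.2, -0.5]
grip_width: 0.0852
finger_force: 0.0
```

Emit:
apply_moves --linear '[[-0.73, -0.33, -0.17], [-0.73, -0.33, -0.17], [-0.73, -0.33, -0.17], [-0.73, -0.33, -0.17], [-0.73, -0.33, -0.17]]' --delta_rot '[[0, 0, 0.156], [0, 0, 0.156], [0, 0, 0.156], [0, 0, 0.156], [0, 0, 0.156]]'

```text
clock: 0.93
position: [0.246, 0.468, 0.225]
tool_rot: [-3.141, -0.0, 2.23]
force: [-0.4, 0.6, -0.8]
grip_width: 0.0853
finger_force: 0.0
```

Emit:
apply_moves --linear '[[-0.8, -0.08, -0.17], [-0.8, -0.08, -0.17], [-0.8, -0.08, -0.17], [-0.8, -0.08, -0.17], [-0.8, -0.08, -0.17]]' --delta_rot '[[0, 0, 0.156], [0, 0, 0.156], [0, 0, 0.156], [0, 0, 0.156], [0, 0, 0.156]]'

```text
clock: 1.35
position: [0.2882, 0.4, 0.2419]
tool_rot: [-3.141, 0.0, 1.905]
force: [0.6, 0.7, -0.7]
grip_width: 0.0856
finger_force: 0.0
```

Emit:
apply_moves --linear '[[-0.78, 0.18, -0.17], [-0.78, 0.18, -0.17], [-0.78, 0.18, -0.17], [-0.78, 0.18, -0.17], [-0.78, 0.18, -0.17]]' --delta_rot '[[0, 0, 0.156], [0, 0, 0.156], [0, 0, 0.156], [0, 0, 0.156], [0, 0, 0.156]]'

```text
clock: 1.77
position: [0.3304, 0.332, 0.2589]
tool_rot: [-3.141, 0.0, 1.579]
force: [-1.0, -0.1, 0.1]
grip_width: 0.0852
finger_force: 0.0
```

Emit:
apply_moves --linear '[[-0.83, 0.35, 0], [-0.83, 0.35, 0], [-0.83, 0.35, 0], [-0.83, 0.35, 0], [-0.83, 0.35, 0]]' --delta_rot '[[0, -0.042, 0.002], [0, -0.042, 0.002], [0, -0.042, 0.002], [0, -0.042, 0.002], [0, -0.042, 0.002]]'

```text
clock: 2.18
position: [0.3658, 0.2488, 0.259]
tool_rot: [-3.141, 0.088, 1.572]
force: [0.5, 0.1, 0.2]
grip_width: 0.0855
finger_force: 0.0
```

Emit:
apply_moves --linear '[[-0.83, 0.35, 0.07], [-0.83, 0.35, 0.07], [-0.83, 0.35, 0.07], [-0.83, 0.35, 0.07], [-0.83, 0.35, 0.07]]' --delta_rot '[[0, -0.042, 0.002], [0, -0.042, 0.002], [0, -0.042, 0.002], [0, -0.042, 0.002], [0, -0.042, 0.002]]'

```text
clock: 2.6
position: [0.4006, 0.1655, 0.2594]
tool_rot: [3.141, 0.176, 1.565]
force: [-0.6, 0.6, -0.6]
grip_width: 0.0857
finger_force: 0.0
```

Emit:
apply_moves --linear '[[-0.82, 0.36, 0.14], [-0.82, 0.36, 0.14], [-0.82, 0.36, 0.14], [-0.82, 0.36, 0.14], [-0.82, 0.36, 0.14]]' --delta_rot '[[0, -0.042, 0.002], [0, -0.042, 0.002], [0, -0.042, 0.002], [0, -0.042, 0.002], [0, -0.042, 0.002]]'

```text
clock: 3.02
position: [0.4361, 0.0821, 0.26]
tool_rot: [3.14, 0.263, 1.56]
force: [0.4, 0.6, 0.7]
grip_width: 0.0856
finger_force: 0.0
```

Emit:
apply_moves --linear '[[-0.8, 0.36, 0.21], [-0.8, 0.36, 0.21], [-0.8, 0.36, 0.21], [-0.8, 0.36, 0.21], [-0.8, 0.36, 0.21]]' --delta_rot '[[0, -0.042, 0.002], [0, -0.042, 0.002], [0, -0.042, 0.002], [0, -0.042, 0.002], [0, -0.042, 0.002]]'

```text
clock: 3.43
position: [0.4711, -0.001, 0.2606]
tool_rot: [3.139, 0.351, 1.555]
force: [-0.0, -0.5, -0.1]
grip_width: 0.0857
finger_force: 0.0
```

Emit:
apply_moves --linear '[[-0.78, 0.37, 0.28], [-0.78, 0.37, 0.28], [-0.78, 0.37, 0.28], [-0.78, 0.37, 0.28], [-0.78, 0.37, 0.28]]' --delta_rot '[[0, -0.042, 0.002], [0, -0.042, 0.002], [0, -0.042, 0.002], [0, -0.042, 0.002], [0, -0.042, 0.002]]'

```text
clock: 3.85
position: [0.5069, -0.0844, 0.2613]
tool_rot: [3.137, 0.439, 1.55]
force: [0.1, 0.5, 0.4]
grip_width: 0.0853
finger_force: 0.0
```

Emit:
apply_moves --linear '[[-0.75, 0.37, 0.35], [-0.75, 0.37, 0.35], [-0.75, 0.37, 0.35], [-0.75, 0.37, 0.35], [-0.75, 0.37, 0.35]]' --delta_rot '[[0, -0.042, 0.002], [0, -0.042, 0.002], [0, -0.042, 0.002], [0, -0.042, 0.002], [0, -0.042, 0.002]]'

```text
clock: 4.27
position: [0.5423, -0.1679, 0.2617]
tool_rot: [3.134, 0.527, 1.544]
force: [0.1, 1.0, -0.4]
grip_width: 0.0851
finger_force: 0.0
```

```bash
python3 - <<'E'
from h import *
s=monitor.observe(); print(s['clock'],s['qpos'].round(2))
im,d,P=grab('wrist','w1.png')
np.save('w1P.npy',P)
plan(([.5415,-.1785,.12],rot(-30,-.03),2),([.5415,-.1785,.0135],rot(-30,-.03),2))
E
```

```text
4.2667 [-0.6   0.43  0.63  1.81  0.33  1.01 -0.22]
[0.308, -0.007, 0.64] [0.0023, 0.0007, 0.0009]
[0.307, -0.005, 0.641] [0.0023, 0.0007, 0.0009]
-- [ 0.542 -0.178  0.12 ]
[0.266, -0.0, 0.461] [-0.0, 0.0, 0.0]
[0.266, -0.0, 0.461] [0.0, 0.0, 0.0]
-- [ 0.542 -0.178  0.014]
```

View pics/w1.png

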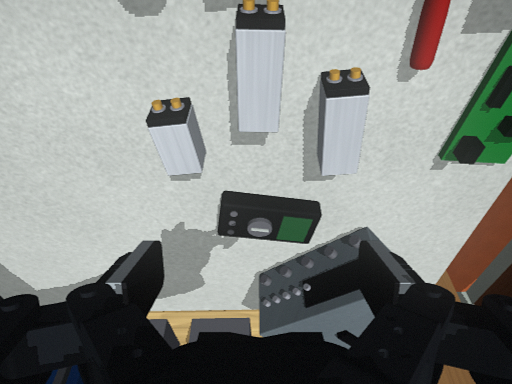

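The wrist view shows all three cans, with tall_b at (260,80), tall_a at (343,125) and short_c at (177,140), all standing clear. I'll refine them from this depth.

```bash
python3 - <<'E'
import numpy as np,cv2
P=np.load('w1P.npy')
for n,(u0,u1,v0,v1) in dict(a=(312,375,60,180),b=(225,295,0,140),c=(140,210,90,180)).items():
    q=P[v0:v1,u0:u1].reshape(-1,3); q=q[(q[:,2]>.042)&(q[:,2]<.06)]
    lo,hi=np.percentile(q,[1,99],axis=0)
    c=np.polyfit(q[:,1],q[:,0],1)
    print(n,len(q),np.median(q,0).round(4),'y',lo[1].round(4),hi[1].round(4),'theta',(-c[0]).round(3),cv2.minAreaRect((q[:,:2]*1000).astype(np.float32)))
E
```

```text
a 3633 [ 0.645  -0.2488  0.0504] y -0.3242 -0.1967 theta 0.055 ((646.4381103515625, -261.8058166503906), (50.331321716308594, 130.8772735595703), 3.7678463459014893)
b 5277 [ 0.543  -0.1736  0.0503] y -0.2497 -0.1226 theta -0.04 ((542.690185546875, -186.9470672607422), (129.52369689941406, 49.94112014770508), 87.29901123046875)
c 2350 [ 0.4327 -0.2672  0.0502] y -0.318 -0.229 theta 0.067 ((431.8935546875, -274.7056579589844), (49.95127868652344, 91.13932037353516), 5.495460510253906)
```

```bash
python3 - <<'E'
from h import *
plan(([.5433,-.1815,.12],rot(-30,-.042),2),([.5433,-.1815,.0135],rot(-30,-.042),2))
print('lift/rotate')
plan(([.5433,-.1815,.14],rot(-30,-.042),2),([.58,-.10,.26],rot(60,0),3),([.6243,.09,.26],rot(60,0),2),start=(np.array([.5433,-.1815,.0135]),rot(-30,-.042)))
E
```

```text
[0.295, 0.002, 0.648] [0.0037, 0.0007, 0.0034]
[0.295, 0.005, 0.648] [0.0037, 0.0007, 0.0034]
-- [ 0.543 -0.182  0.12 ]
[0.266, -0.0, 0.461] [0.0, 0.0, -0.0]
[0.266, 0.0, 0.461] [0.0, 0.0, 0.0]
-- [ 0.543 -0.182  0.014]
lift/rotate
[-0.316, 0.0, -0.548] [0.0, 0.0, 0.0]
[-0.316, 0.0, -0.548] [0.0, 0.0, 0.0]
-- [ 0.543 -0.182  0.14 ]
[0.04, 0.111, -0.485] [0.0019, 0.25, -0.0072]
[0.275, 0.111, -0.401] [0.0019, 0.25, -0.0072]
[0.437, 0.116, -0.211] [0.0019, 0.25, -0.0072]
-- [ 0.58 -0.1   0.26]
[0.475, 0.221, 0.823] [0.0, -0.0, 0.0]
[0.475, 0.221, 0.823] [0.0, -0.0, 0.0]
-- [0.624 0.09  0.26 ]
```

Emit:
apply_moves --linear '[[0.3, 0, 0.65], [0.3, 0, 0.65], [0.3, 0, 0.65], [0.3, 0, 0.65], [0.3, 0, 0.65]]' --delta_rot '[[0.004, 0, 0.003], [0.004, 0, 0.003], [0.004, 0, 0.003], [0.004, 0, 0.003], [0.004, 0, 0.003]]'

```text
clock: 4.73
position: [0.5432, -0.1754, 0.1923]
tool_rot: [3.137, 0.527, 1.536]
force: [0.4, -0.3, 0.3]
grip_width: 0.0854
finger_force: 0.0
```

Emit:
apply_moves --linear '[[0.29, 0.01, 0.65], [0.29, 0.01, 0.65], [0.29, 0.01, 0.65], [0.29, 0.01, 0.65], [0.29, 0.01, 0.65]]' --delta_rot '[[0.004, 0, 0.003], [0.004, 0, 0.003], [0.004, 0, 0.003], [0.004, 0, 0.003], [0.004, 0, 0.003]]'

```text
clock: 5.15
position: [0.5445, -0.1838, 0.1224]
tool_rot: [3.141, 0.528, 1.527]
force: [-0.3, -0.4, 0.3]
grip_width: 0.0852
finger_force: 0.0
```

Emit:
apply_moves --linear '[[0.13, 0, 0.23], [0.27, 0, 0.46], [0.4, 0, 0.69], [0.53, 0, 0.92], [0.53, 0, 0.92]]' --delta_rot '[[0, 0, 0], [0, 0, 0], [0, 0, 0], [0, 0, 0], [0, 0, 0]]'

```text
clock: 5.57
position: [0.5429, -0.1837, 0.0123]
tool_rot: [-3.137, 0.528, 1.531]
force: [-1.3, 0.1, -1.9]
grip_width: 0.0852
finger_force: 0.0
```

Emit:
apply_moves --linear '[[0, 0, 0], [0, 0, 0], [0, 0, 0], [0, 0, 0], [0, 0, 0]]' --delta_rot '[[0, 0, 0], [0, 0, 0], [0, 0, 0], [0, 0, 0], [0, 0, 0]]' --gripper -1 --force 60

```text
clock: 5.98
position: [0.5483, -0.1856, 0.0188]
tool_rot: [3.133, 0.529, 1.526]
force: [22.0, 9.6, 77.2]
grip_width: 0.0254
finger_force: 62.6
```

Emit:
apply_moves --linear '[[0, 0, 0], [0, 0, 0], [0, 0, 0], [0, 0, 0], [0, 0, 0]]' --delta_rot '[[0, 0, 0], [0, 0, 0], [0, 0, 0], [0, 0, 0], [0, 0, 0]]'

```text
clock: 6.4
position: [0.5501, -0.1855, 0.0196]
tool_rot: [3.129, 0.528, 1.525]
force: [15.3, 4.1, 61.4]
grip_width: 0.0202
finger_force: 70.7
```

```bash
python3 - <<'E'
from h import *
im,d,P=grab('scene'); np.save('sP.npy',P)
c=cv2.resize(im[60:220,130:330],None,fx=3.5,fy=3.5); cv2.imwrite('pics/x.png',np.clip(c*1.4,0,255)[:,:,::-1].astype('uint8'))
E
```

```text
(no output)
```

View pics/x.png

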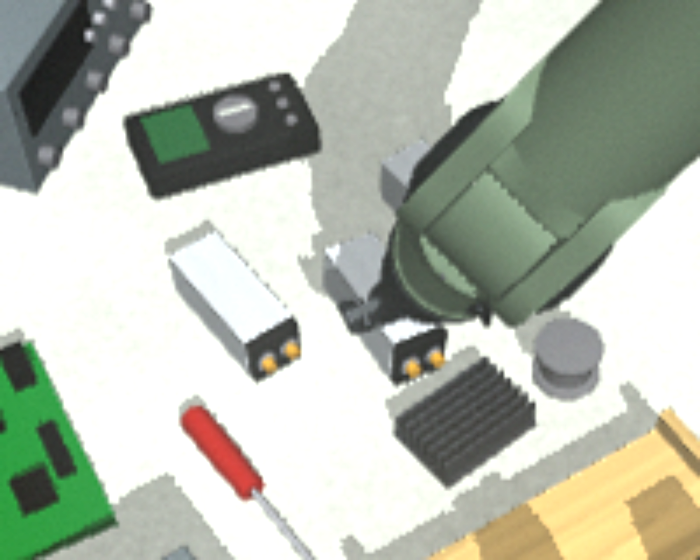

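The picture shows the hand on tall_b, with the can seemingly tilted about its axis, and tall_a and the bystanders untouched. I'll check tall_b's top plane numerically.

```bash
python3 - <<'E'
from h import *
P=np.load('sP.npy'); 
m=(P[...,0]>.49)&(P[...,0]<.6)&(P[...,1]>-.26)&(P[...,1]<-.11)&(P[...,2]>.01)&(P[...,2]<.09)
for y0 in np.arange(-.26,-.11,.0125):
    k=m&(P[...,1]>=y0)&(P[...,1]<y0+.0125); q=P[k]
    if len(q)<5: continue
    o=np.argsort(q[:,0]); q=q[o][::max(1,len(q)//9)]
    print(round(y0,3),[(int(a*1000),int(b*1000)) for a,b in q[:,[0,2]]])
print(monitor.observe()['position'],R.from_euler('xyz',monitor.observe()['tool_rot']).as_matrix().round(3))
im,d,W=grab('wrist','w2.png')
for z in(0,):
    K,T=cam('wrist'); print(W[::48,::64].round(3)[...,2])
E
```

```text
-0.26 [(509, 47), (519, 46), (545, 51), (553, 51), (561, 33), (561, 23), (561, 29), (562, 19), (562, 14), (563, 11)]
-0.248 [(512, 50), (519, 48), (528, 52), (534, 55), (540, 55), (546, 50), (553, 54), (560, 52), (561, 39), (562, 32)]
-0.235 [(511, 50), (517, 46), (523, 50), (530, 53), (539, 51), (545, 54), (552, 54), (559, 53), (561, 48), (562, 41), (565, 15)]
-0.222 [(518, 49), (527, 50), (534, 55), (538, 51), (546, 49), (552, 51), (559, 56), (561, 47), (562, 47), (565, 10)]
-0.21 [(528, 53), (533, 54), (536, 50), (539, 52), (543, 50), (546, 51), (552, 54), (554, 53), (560, 50), (561, 43), (563, 47)]
-0.197 [(542, 55), (549, 53), (549, 56), (553, 53), (555, 51), (556, 53), (556, 50), (560, 53), (560, 53), (561, 50)]
-0.185 [(557, 54), (560, 56), (564, 20), (565, 11), (567, 19), (567, 13), (567, 14)]
-0.172 [(564, 26), (564, 38), (564, 23), (566, 25), (566, 20), (566, 22), (567, 11), (567, 11), (567, 17), (567, 22)]
-0.16 [(540, 50), (562, 55), (563, 43), (565, 41), (565, 27), (566, 34), (567, 39), (567, 22), (568, 10), (569, 14)]
-0.147 [(531, 47), (540, 50), (546, 54), (549, 52), 
[... 185 characters left out ...]
0.122 [(518, 42), (526, 17), (530, 30), (536, 21), (539, 47), (544, 38), (552, 36), (556, 34), (560, 19), (566, 31)]
[ 0.55019874 -0.18551234  0.01959963] [[ 0.04   0.999 -0.011]
 [ 0.863 -0.04  -0.504]
 [-0.504  0.011 -0.864]]
[[ 0.004 -0.     0.017  0.033  0.006  0.02  -0.001 -0.   ]
 [ 0.001  0.     0.032  0.016  0.026  0.032  0.001 -0.001]
 [-0.001  0.     0.     0.001  0.001  0.     0.001 -0.   ]
 [ 0.     0.     0.     0.032  0.033  0.001 -0.001  0.001]
 [ 0.     0.001  0.001  0.05   0.053 -0.     0.     0.001]
 [ 0.     0.     0.001  0.049  0.053 -0.     0.03   0.033]
 [ 0.     0.036  0.095  0.096  0.053  0.096  0.097  0.05 ]
 [ 0.001  0.114  0.103  0.117  0.003  0.117  0.106  0.115]]
```

View pics/w2.png

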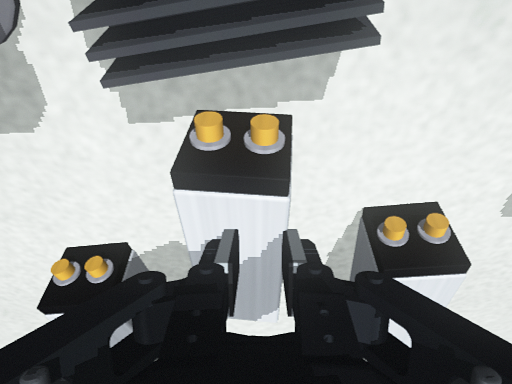

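The wrist view shows the pads closed unevenly on tall_b's body around (235,270) and (290,270). The grasp was too deep, so I'll open and recheck.

Emit:
apply_moves --linear '[[0, 0, 0], [0, 0, 0], [0, 0, 0], [0, 0, 0], [0, 0, 0]]' --delta_rot '[[0, 0, 0], [0, 0, 0], [0, 0, 0], [0, 0, 0], [0, 0, 0]]' --gripper 1 --force 30

```text
clock: 6.92
position: [0.5443, -0.1847, 0.0158]
tool_rot: [3.14, 0.527, 1.526]
force: [0.5, -0.1, -0.2]
grip_width: 0.079
finger_force: 0.0
```

Emit:
apply_moves --linear '[[-0.1, 0, -0.17], [-0.1, 0, -0.17], [-0.1, 0, -0.17], [-0.1, 0, -0.17], [-0.1, 0, -0.17]]' --delta_rot '[[0, 0, 0], [0, 0, 0], [0, 0, 0], [0, 0, 0], [0, 0, 0]]'

```text
clock: 7.33
position: [0.5432, -0.1844, 0.0334]
tool_rot: [-3.14, 0.527, 1.529]
force: [0.1, -0.7, -0.4]
grip_width: 0.0854
finger_force: 0.0
```

```bash
python3 - <<'E'
from h import *
s=monitor.observe();print(s['position'],s['tool_rot'],s['force'])
im,d,W=grab('wrist','w3.png')
q=W[100:330,150:330].reshape(-1,3); q=q[(q[:,2]>.04)&(q[:,2]<.06)&(q[:,0]>.49)&(q[:,0]<.6)]
print(len(q),q.min(0),q.max(0),np.median(q,0),cv2.minAreaRect((q[:,:2]*1000).astype(np.float32)))
c=np.linalg.lstsq(np.c_[q[:,:2],np.ones(len(q))],q[:,2],rcond=None)[0];print('plane',c)
E
```

```text
[ 0.54317532 -0.18436108  0.03344784] [-3.13956152  0.52748125  1.5288022 ] [ 0.09951305 -0.68399254 -0.42918347]
14696 [ 0.51473621 -0.25312702  0.04001514] [ 0.56977621 -0.12049123  0.05201198] [ 0.54343886 -0.15765721  0.05009357] ((542.3714599609375, -186.66131591796875), (130.69210815429688, 50.28761291503906), 87.20262908935547)
plane [ 0.00075824 -0.02211087  0.04548815]
```

View pics/w3.png

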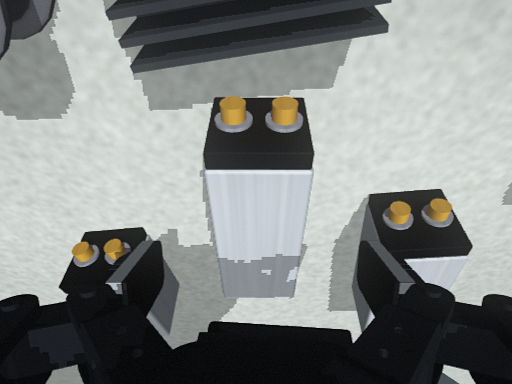

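tall_b hasn't moved. It is straddled centrally, with its edges at x≈208 and 312. I'll regrasp shallower and gentler.

Emit:
apply_moves --linear '[[0.05, 0, 0.09], [0.05, 0, 0.09], [0.05, 0, 0.09], [0.05, 0, 0.09], [0.05, 0, 0.09]]' --delta_rot '[[0, 0, 0], [0, 0, 0], [0, 0, 0], [0, 0, 0], [0, 0, 0]]' --gripper 0.3

```text
clock: 7.8
position: [0.5431, -0.1849, 0.0232]
tool_rot: [-3.139, 0.528, 1.529]
force: [-0.3, 0.6, 1.8]
grip_width: 0.0558
finger_force: 0.0
```

Emit:
apply_moves --linear '[[0, 0, 0], [0, 0, 0], [0, 0, 0], [0, 0, 0], [0, 0, 0]]' --delta_rot '[[0, 0, 0], [0, 0, 0], [0, 0, 0], [0, 0, 0], [0, 0, 0]]' --gripper 0.05

```text
clock: 8.22
position: [0.5432, -0.1847, 0.0233]
tool_rot: [-3.14, 0.528, 1.529]
force: [0.2, -1.3, -0.7]
grip_width: 0.0447
finger_force: 0.0
```

```bash
python3 - <<'E'
from h import *
K,T=cam('wrist'); print(np.array(optics.camera_info('wrist')['T_tool_cam']).round(3))
im,d,W=grab('wrist','w4.png')
s=monitor.observe(); Rt=R.from_euler('xyz',s['tool_rot'])
L=Rt.inv().apply((W-s['position']).reshape(-1,3)).reshape(384,512,3)
for v in range(200,384,12):
    print(v,[tuple((L[v,u]*1000).round().astype(int)) for u in range(160,350,15)] )
E
```

```text
[[-0.002 -0.966 -0.259  0.065]
 [ 1.    -0.002 -0.001  0.   ]
 [ 0.    -0.259  0.966 -0.183]
 [ 0.     0.     0.     1.   ]]
200 [(np.int64(4), np.int64(-67), np.int64(25)), (np.int64(4), np.int64(-57), np.int64(24)), (np.int64(4), np.int64(-46), np.int64(24)), (np.int64(24), np.int64(-24), np.int64(-44)), (np.int64(24), np.int64(-18), np.int64(-44)), (np.int64(25), np.int64(-11), np.int64(-46)), (np.int64(24), np.int64(-4), np.int64(-45)), (np.int64(25), np.int64(2), np.int64(-47)), (np.int64(25), np.int64(9), np.int64(-46)), (np.int64(24), np.int64(16), np.int64(-45)), (np.int64(25), np.int64(22), np.int64(-46)), (np.int64(4), np.int64(43), np.int64(24)), (np.int64(4), np.int64(53), np.int64(24))]
212 [(np.int64(-6), np.int64(-69), np.int64(31)), (np.int64(-6), np.int64(-59), np.int64(31)), (np.int64(-6), np.int64(-48), np.int64(31)), (np.int64(-6), np.int64(-38), np.int64(29)), (np.int64(18), np.int64(-18), np.int64(-41)), (np.int64(18), np.int64(-11), np.int64(-42)), (np.int64(17), np.int64(-4), np.int64(-40)), (np.int64(18), np.int64(2), np.int64(-41)), (np.int64(18), np.int64(9
[... 8018 characters left out ...]
64(19), np.int64(15), np.int64(-135))]
380 [(np.int64(20), np.int64(-17), np.int64(-138)), (np.int64(19), np.int64(-14), np.int64(-137)), (np.int64(18), np.int64(-12), np.int64(-136)), (np.int64(20), np.int64(-9), np.int64(-138)), (np.int64(10), np.int64(-8), np.int64(-128)), (np.int64(10), np.int64(-5), np.int64(-128)), (np.int64(11), np.int64(-2), np.int64(-129)), (np.int64(11), np.int64(1), np.int64(-129)), (np.int64(11), np.int64(4), np.int64(-129)), (np.int64(11), np.int64(7), np.int64(-129)), (np.int64(19), np.int64(9), np.int64(-137)), (np.int64(19), np.int64(11), np.int64(-137)), (np.int64(19), np.int64(14), np.int64(-137))]<stdin>:7: RuntimeWarning: invalid value encountered in cast
```

View pics/w4.png

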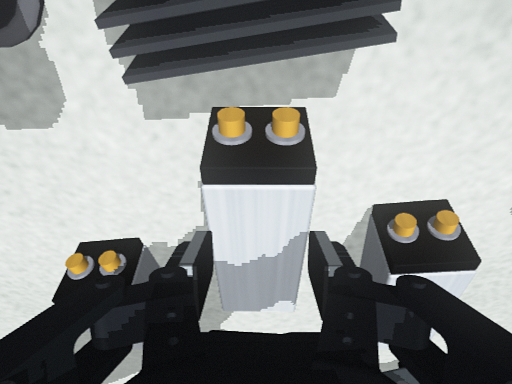

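The can sits between the pads, with its edges at cols 205 and 312, but no grip force is reported. I'll probe closing a little more.

Emit:
apply_moves --linear '[[0, 0, 0], [0, 0, 0], [0, 0, 0], [0, 0, 0], [0, 0, 0]]' --delta_rot '[[0, 0, 0], [0, 0, 0], [0, 0, 0], [0, 0, 0], [0, 0, 0]]' --gripper -0.1

```text
clock: 8.68
position: [0.5432, -0.1848, 0.0232]
tool_rot: [-3.14, 0.528, 1.529]
force: [-0.3, 0.1, -0.4]
grip_width: 0.0386
finger_force: 0.0
```

```bash
python3 - <<'E'
from h import *
print(cam('wrist')[0])
im,d,W=grab('wrist')
s=monitor.observe(); Rt=R.from_euler('xyz',s['tool_rot'])
L=Rt.inv().apply((W-s['position']).reshape(-1,3))*1000
dark=(im.max(-1)<90).ravel()
m=(abs(L[:,0])<16)&(abs(L[:,1])<60)&(L[:,2]<20)&(L[:,2]>-120)&dark
for y in range(-60,60,5):
    q=L[m&(L[:,1]>=y)&(L[:,1]<y+5)]
    if len(q)>5: print(y,len(q),np.percentile(q[:,2],[2,50,98]).round(),np.percentile(q[:,0],[2,98]).round())
print(s['qpos'].round(3))
E
```

```text
(323.7330308971292, 323.7330308971292, 260.0795693443245, 192.3279458798179)
-60 502 [-120. -116. -105.] [11. 13.]
-55 1260 [-120. -109.  -94.] [-8. 12.]
-50 3522 [-120. -113.  -93.] [-8. 13.]
-45 2654 [-112. -100.  -89.] [-11.  13.]
-40 1316 [-98. -96. -84.] [-11.  12.]
-35 514 [-96. -90. -52.] [-3. 12.]
-30 638 [-100.  -89.  -51.] [ 6. 14.]
-25 705 [-114.  -87.  -56.] [-8. 16.]
-20 992 [-114.  -70.  -46.] [-10.  16.]
-15 208 [-120. -116. -112.] [ 9. 16.]
-10 357 [-120. -117. -113.] [ 9. 11.]
-5 301 [-120. -117. -114.] [ 9. 11.]
0 284 [-120. -118. -114.] [ 9. 11.]
5 359 [-120. -117. -113.] [ 9. 11.]
10 241 [-120. -115. -112.] [ 9. 11.]
15 863 [-115.  -68.  -43.] [-10.  16.]
20 809 [-116.  -84.  -51.] [-9. 16.]
25 626 [-103.  -89.  -52.] [ 6. 14.]
30 491 [-97. -88. -51.] [ 0. 12.]
35 1180 [-97. -95. -84.] [-11.  11.]
40 2546 [-109.  -99.  -88.] [-12.  13.]
45 3647 [-120. -112.  -93.] [-9. 12.]
50 1356 [-120. -108.  -93.] [-9. 12.]
55 516 [-120. -115. -104.] [11. 12.]
[-0.484  0.829  0.545  1.95   0.262  0.528 -0.355]
```

The wrist depth shows the fingertips about 43 mm behind the reported TCP, so the fingers were closing above the can. From here I treat the real grasp point as TCP − 62 mm along z.

```bash
cat >> h.py <<'E'
OFF=.062
def tcp(g,rt): return np.array(g,float)+OFF*rt.as_matrix()[:,2]
def gplan(*w,start=None):
    if start is not None: start=(tcp(*start),start[1])
    plan(*[(tcp(g,rt),rt,n) for g,rt,n in w],start=start)
E
python3 - <<'E'
from h import *
g=[.5433,-.172,.0285]; r=rot(-30,-.042)
gplan((g,r,1))
print('after'); r2=rot(60)
gplan(([.5433,-.172,.15],r,2),([.58,-.06,.26],r2,3),([.6243,.09,.26],r2,2),start=(g,r))
E
```

```text
[0.086, -0.003, 0.51] [-0.001, 0.002, -0.0001]
-- [ 0.542 -0.203 -0.025]
after
[-0.304, 0.0, -0.526] [0.0, 0.0, 0.0]
[-0.304, 0.0, -0.526] [0.0, 0.0, 0.0]
-- [ 0.542 -0.203  0.096]
[0.351, 0.099, -0.713] [0.0019, 0.25, -0.0072]
[0.659, 0.104, -0.443] [0.0019, 0.25, -0.0072]
[0.791, 0.115, -0.055] [0.0019, 0.25, -0.0072]
-- [ 0.58  -0.006  0.229]
[0.375, 0.221, 0.65] [0.0, -0.0, 0.0]
[0.375, 0.221, 0.65] [0.0, -0.0, 0.0]
-- [0.624 0.144 0.229]
```

Emit:
apply_moves --linear '[[0, 0, 0], [0, 0, 0], [0, 0, 0], [0, 0, 0], [0, 0, 0]]' --delta_rot '[[0, 0, 0], [0, 0, 0], [0, 0, 0], [0, 0, 0], [0, 0, 0]]' --gripper 1

```text
clock: 9.15
position: [0.5432, -0.1848, 0.0233]
tool_rot: [-3.14, 0.528, 1.529]
force: [1.1, -0.1, 0.7]
grip_width: 0.0849
finger_force: 0.0
```

Emit:
apply_moves --linear '[[0.02, 0, 0.1], [0.04, 0, 0.2], [0.06, 0, 0.3], [0.08, 0, 0.4], [0.08, 0, 0.4]]' --delta_rot '[[0, 0, 0], [0, 0, 0], [0, 0, 0], [0, 0, 0], [0, 0, 0]]'

```text
clock: 9.57
position: [0.5412, -0.1989, -0.0175]
tool_rot: [-3.136, 0.529, 1.529]
force: [-0.4, 0.2, -0.5]
grip_width: 0.0852
finger_force: 0.0
```

Emit:
apply_moves --linear '[[0.01, 0, 0.05], [0.01, 0, 0.1], [0.01, 0, 0.1], [0.01, 0, 0.1], [0.01, 0, 0.1]]' --delta_rot '[[0, 0, 0], [0, 0, 0], [0, 0, 0], [0, 0, 0], [0, 0, 0]]' --gripper 0.2

```text
clock: 9.98
position: [0.5421, -0.2022, -0.0243]
tool_rot: [-3.139, 0.528, 1.528]
force: [-1.9, 0.4, -0.1]
grip_width: 0.0517
finger_force: 0.7
```

Emit:
apply_moves --linear '[[0, 0, 0], [0, 0, 0], [0, 0, 0], [0, 0, 0], [0, 0, 0]]' --delta_rot '[[0, 0, 0], [0, 0, 0], [0, 0, 0], [0, 0, 0], [0, 0, 0]]' --gripper 0 --force 40

```text
clock: 10.4
position: [0.542, -0.2022, -0.0242]
tool_rot: [-3.139, 0.528, 1.528]
force: [-4.6, 2.4, 7.1]
grip_width: 0.05
finger_force: 41.1
```

Gripped at 50 mm with 41 N. Lifting, then rotating upright.

Emit:
apply_moves --linear '[[-0.06, 0, -0.11], [-0.12, 0, -0.21], [-0.18, 0, -0.32], [-0.24, 0, -0.42], [-0.3, 0, -0.53]]' --delta_rot '[[0, 0, 0], [0, 0, 0], [0, 0, 0], [0, 0, 0], [0, 0, 0]]' --gripper -0.5 --force 70

```text
clock: 10.82
position: [0.5427, -0.2014, 0.038]
tool_rot: [-3.141, 0.527, 1.528]
force: [0.5, -0.6, -5.3]
grip_width: 0.0491
finger_force: 71.5
```

Emit:
apply_moves --linear '[[-0.06, 0, -0.11], [-0.12, 0, -0.21], [-0.18, 0, -0.32], [-0.24, 0, -0.42], [-0.3, 0, -0.53]]' --delta_rot '[[0, 0, 0], [0, 0, 0], [0, 0, 0], [0, 0, 0], [0, 0, 0]]'

```text
clock: 11.23
position: [0.5425, -0.2007, 0.0985]
tool_rot: [-3.14, 0.528, 1.528]
force: [0.3, 0.5, -5.7]
grip_width: 0.0494
finger_force: 71.5
```

Emit:
apply_moves --linear '[[0.07, 0.02, -0.14], [0.14, 0.04, -0.28], [0.21, 0.06, -0.42], [0.28, 0.08, -0.56], [0.35, 0.1, -0.71]]' --delta_rot '[[0, 0.05, 0], [0, 0.1, 0], [0, 0.15, 0], [0, 0.2, -0.005], [0.002, 0.25, -0.007]]'

```text
clock: 11.65
position: [0.5559, -0.1347, 0.1434]
tool_rot: [-3.135, -0.001, 1.542]
force: [-0.3, 0.3, -6.1]
grip_width: 0.049
finger_force: 72.0
```

Emit:
apply_moves --linear '[[0.13, 0.02, -0.09], [0.26, 0.04, -0.18], [0.39, 0.06, -0.27], [0.52, 0.08, -0.36], [0.66, 0.1, -0.44]]' --delta_rot '[[0, 0.05, 0], [0, 0.1, 0], [0, 0.15, 0], [0, 0.2, -0.005], [0.002, 0.25, -0.007]]'

```text
clock: 12.07
position: [0.5682, -0.07, 0.1867]
tool_rot: [-3.134, -0.524, 1.552]
force: [0.1, -0.7, -5.9]
grip_width: 0.0491
finger_force: 72.1
```

Emit:
apply_moves --linear '[[0.16, 0.02, -0.01], [0.32, 0.04, -0.02], [0.48, 0.06, -0.03], [0.64, 0.08, -0.04], [0.79, 0.11, -0.05]]' --delta_rot '[[0, 0.05, 0], [0, 0.1, 0], [0, 0.15, 0], [0, 0.2, -0.005], [0.002, 0.25, -0.007]]'

```text
clock: 12.48
position: [0.5803, -0.0043, 0.2293]
tool_rot: [-3.141, -1.047, 1.568]
force: [0.2, 0.4, -5.7]
grip_width: 0.0494
finger_force: 72.3
```

```bash
python3 - <<'E'
from h import *
s=monitor.observe(); print(s['clock'],s['qpos'].round(2),s['position'],s['grip_width'],s['finger_force'],s['force'])
Rm=R.from_euler('xyz',s['tool_rot']).as_matrix();print(Rm.round(3))
r2=rot(60)
gplan(([.6243,.09,.26],r2,2))
im,d,P=grab('scene'); np.save('sP.npy',P)
m=(P[...,0]>.5)&(P[...,0]<.68)&(P[...,1]>-.14)&(P[...,1]<.04)&(P[...,2]>.08)
v,u=np.nonzero(m); print(u.min(),u.max(),v.min(),v.max())
cv2.imwrite('pics/s5.png',cv2.resize(im[60:300,120:380],None,fx=3,fy=2.5)[:,:,::-1])
E
```

```text
12.4833 [ 0.54  0.75 -0.18  1.59 -0.83  1.4   0.78] [ 0.58034531 -0.00432301  0.22931455] 0.04941206656082298 72.30171203613281 [ 0.19090396  0.38119713 -5.74155512]
[[ 0.001  1.     0.002]
 [ 0.5   -0.002  0.866]
 [ 0.866 -0.    -0.5  ]]
[0.369, 0.218, 0.642] [0.0005, 0.0001, -0.0004]
[0.369, 0.219, 0.642] [0.0005, 0.0001, -0.0004]
-- [0.624 0.144 0.229]
212 267 80 162
```

Emit:
apply_moves --linear '[[0.07, 0.04, 0.13], [0.15, 0.09, 0.26], [0.22, 0.13, 0.38], [0.3, 0.17, 0.51], [0.37, 0.22, 0.64]]' --delta_rot '[[0, 0, 0], [0, 0, 0], [0, 0, 0], [0, 0, 0], [0, 0, 0]]'

```text
clock: 12.95
position: [0.6027, 0.0726, 0.2285]
tool_rot: [-3.139, -1.042, 1.568]
force: [0.2, -0.2, -5.6]
grip_width: 0.0491
finger_force: 72.6
```

Emit:
apply_moves --linear '[[0.07, 0.04, 0.13], [0.15, 0.09, 0.26], [0.22, 0.13, 0.38], [0.3, 0.17, 0.51], [0.37, 0.22, 0.64]]' --delta_rot '[[0, 0, 0], [0, 0, 0], [0, 0, 0], [0, 0, 0], [0, 0, 0]]'

```text
clock: 13.37
position: [0.625, 0.1459, 0.2276]
tool_rot: [-3.137, -1.043, 1.564]
force: [0.5, 0.3, -5.0]
grip_width: 0.0495
finger_force: 72.6
```

```bash
cat >> h.py <<'E'
def rect(P,lo,hi,box):
    q=P[(P[...,2]>lo)&(P[...,2]<hi)&(P[...,0]>box[0])&(P[...,0]<box[1])&(P[...,1]>box[2])&(P[...,1]<box[3])]
    return len(q),np.median(q,0).round(4),q.min(0).round(3),q.max(0).round(3),cv2.minAreaRect((q[:,:2]*1000).astype(np.float32))
E
python3 - <<'E'
from h import *
s=monitor.observe(); print(s['clock'],s['position'],s['tool_rot'])
im,d,P=grab('top','t6.png'); np.save('tP.npy',P)
print('held',rect(P,.28,.34,(.58,.67,.05,.13)))
print('head',rect(P,.155,.19,(.59,.66,.18,.25)))
print('short',rect(P,.115,.15,(.46,.54,.18,.25)))
im,d,P=grab('scene'); np.save('sP.npy',P)
print('held sc',rect(P,.285,.34,(.58,.67,.06,.13)))
print('head sc',rect(P,.155,.175,(.59,.66,.18,.25)))
print('short sc',rect(P,.115,.135,(.46,.54,.18,.25)))
print('held lowest', rect(P,.12,.34,(.58,.67,.105,.135)))
E
```

```text
13.3667 [0.62498413 0.14589761 0.22764611] [-3.13659707 -1.04336921  1.56448507]
held (529, array([0.6219, 0.0858, 0.3059]), array([0.582, 0.05 , 0.28 ]), array([0.67 , 0.12 , 0.321]), ((625.6910400390625, 84.79242706298828), (69.54568481445312, 88.0997085571289), 89.98887634277344))
head (303, array([0.6241, 0.211 , 0.1703]), array([0.601, 0.187, 0.156]), array([0.648, 0.236, 0.184]), ((624.1038818359375, 211.68569946289062), (47.30118942260742, 48.63626480102539), 1.3536453247070312))
short (293, array([0.4982, 0.2175, 0.1301]), array([0.475, 0.194, 0.115]), array([0.522, 0.243, 0.145]), ((498.2187805175781, 218.4214324951172), (49.51176834106445, 47.12389373779297), 89.72058868408203))
held sc (714, array([0.6319, 0.1046, 0.3072]), array([0.58 , 0.06 , 0.285]), array([0.664, 0.128, 0.322]), ((622.3273315429688, 94.11723327636719), (68.076171875, 83.9463119506836), 89.9659652709961))
head sc (428, array([0.6288, 0.2205, 0.1702]), array([0.601, 0.19 , 0.155]), array([0.652, 0.24 , 0.175]), ((626.671630859375, 214.8004913330078), (50.371551513671875, 50.448429107666016), 89.63310241699219))
short sc (376, array([0.503 , 0.2272, 0.13  ]), array([0.474, 0.196, 0.115]), array([0.525, 0.246, 0.135]), ((499.7510070800781, 221.656494140625), (49.78904724121094, 50.73110580444336), 87.90154266357422))
held lowest (904, array([0.6336, 0.1259, 0.2674]), array([0.6  , 0.105, 0.179]), array([0.665, 0.129, 0.32 ]), ((632.195556640625, 116.96227264404297), (23.519851684570312, 64.78065490722656), 89.72905731201172))
```

```bash
cat >> h.py <<'E'
def terms(name,im,P,z,box):
    h=cv2.cvtColor(im,cv2.COLOR_RGB2HSV); m=(h[...,0]>8)&(h[...,0]<28)&(h[...,1]>130)&(h[...,2]>90)
    b=(P[...,0]>box[0])&(P[...,0]<box[1])&(P[...,1]>box[2])&(P[...,1]<box[3])&(P[...,2]>z-.02)&(P[...,2]<z+.02)
    n,lab,st,ce=cv2.connectedComponentsWithStats((m&b).astype('uint8'))
    r=[(int(st[i,4]),ray(name,*ce[i],z).round(4)) for i in range(1,n) if st[i,4]>3]
    return r,np.mean([x[1] for x in r],0).round(4) if r else None
def look(*L,cams=('top','scene')):
    for c in cams:
        im,d,P=grab(c)
        for n,z,box in L: print(c,n,*terms(c,im,P,z,box))
E
python3 - <<'E'
from h import *
look(('held',.315,(.57,.68,.05,.15)),('head',.178,(.58,.67,.17,.26)),('short',.138,(.45,.54,.17,.26)))
s=monitor.observe(); print(s['position'],R.from_euler('xyz',s['tool_rot']).as_matrix()[:,2], tcp([0,0,0],R.from_euler('xyz',s['tool_rot'])))
E
```

```text
top held [(9, array([0.6363, 0.0996])), (11, array([0.6128, 0.0996]))] [0.6245 0.0996]
top head [(7, array([0.6376, 0.2141])), (8, array([0.6124, 0.2138]))] [0.625 0.214]
top short [(8, array([0.5099, 0.2193])), (5, array([0.4855, 0.2201]))] [0.4977 0.2197]
scene held [(28, array([0.6125, 0.0975])), (29, array([0.6364, 0.0979]))] [0.6244 0.0977]
scene head [(26, array([0.6126, 0.2137])), (24, array([0.6368, 0.2137]))] [0.6247 0.2137]
scene short [(20, array([0.4853, 0.2202])), (20, array([0.509 , 0.2191]))] [0.4972 0.2196]
[0.62471993 0.14510307 0.22738548] [-1.37788258e-04  8.64095896e-01 -5.03327193e-01] [-8.54287201e-06  5.35739456e-02 -3.12062859e-02]
```

```bash
python3 - <<'E'
from h import *
r=rot(60); g=np.array([.6250,.0915,.2586])
gplan((g+[0,.0,-.0],r,1))
gplan((g+[0,.055,-.130],r,2),start=(g,r))
print('1mm down',r.inv().apply([0,0,-.01]).round(4)/.1,'1cm fwd',r.inv().apply([0,.01,0]).round(4)/.1)
E
```

```text
[0.002, 0.003, -0.0] [-0.0001, 0.0018, -0.0014]
-- [0.625 0.145 0.228]
[-0.425, 0.0, 0.563] [0.0, 0.0, 0.0]
[-0.425, 0.0, 0.563] [0.0, 0.0, 0.0]
-- [0.625 0.2   0.098]
1mm down [-0.087  0.     0.05 ] 1cm fwd [0.05  0.    0.087]
```

Emit:
apply_moves --linear '[[-0.08, 0, 0.11], [-0.17, 0, 0.22], [-0.25, 0, 0.33], [-0.34, 0, 0.45], [-0.42, 0, 0.56]]' --delta_rot '[[0, 0.002, -0.001], [0, 0.002, -0.001], [0, 0.002, -0.001], [0, 0.002, -0.001], [0, 0.002, -0.001]]'

```text
clock: 13.98
position: [0.6241, 0.1723, 0.1609]
tool_rot: [-3.138, -1.048, 1.566]
force: [-0.6, 0.2, -5.0]
grip_width: 0.0491
finger_force: 72.4
```

Emit:
apply_moves --linear '[[-0.08, 0, 0.11], [-0.17, 0, 0.22], [-0.25, 0, 0.33], [-0.34, 0, 0.45], [-0.42, 0, 0.56]]' --delta_rot '[[0, 0, 0], [0, 0, 0], [0, 0, 0], [0, 0, 0], [0, 0, 0]]'

```text
clock: 14.4
position: [0.6245, 0.1998, 0.0972]
tool_rot: [-3.14, -1.048, 1.568]
force: [-0.4, -0.1, -4.4]
grip_width: 0.0491
finger_force: 72.4
```

Emit:
apply_moves --linear '[[-0.009, 0, 0.005], [-0.017, 0, 0.01], [-0.026, 0, 0.015], [-0.03, 0, 0.018], [-0.03, 0, 0.018]]' --delta_rot '[[0, 0, 0], [0, 0, 0], [0, 0, 0], [0, 0, 0], [0, 0, 0]]'

```text
clock: 14.82
position: [0.625, 0.1988, 0.0956]
tool_rot: [3.141, -1.047, 1.57]
force: [-0.9, 0.2, -6.1]
grip_width: 0.0496
finger_force: 72.1
```

```bash
python3 - <<'E'
from h import *
s=monitor.observe(); print(s['position'],s['tool_rot'],s['force'])
look(('held',.185,(.57,.68,.1,.19)),('head',.178,(.58,.67,.19,.26)))
E
```

```text
[0.62496078 0.19880058 0.09564309] [ 3.14121265 -1.04728215  1.56960155] [-0.94634794  0.19087606 -6.07096765]
top held [(7, array([0.6365, 0.15  ])), (6, array([0.6124, 0.1509]))] [0.6244 0.1504]
top head [(8, array([0.6373, 0.2145])), (7, array([0.6124, 0.2142]))] [0.6248 0.2144]
scene held [(23, array([0.613 , 0.1509])), (23, array([0.637 , 0.1514]))] [0.625  0.1512]
scene head [(26, array([0.6126, 0.2137])), (24, array([0.6368, 0.2137]))] [0.6247 0.2137]
```

Emit:
apply_moves --linear '[[-0.009, 0, 0.005], [-0.017, 0, 0.01], [-0.026, 0, 0.015], [-0.026, 0, 0.015], [-0.026, 0, 0.015]]' --delta_rot '[[0, 0, 0], [0, 0, 0], [0, 0, 0], [0, 0, 0], [0, 0, 0]]'

```text
clock: 15.33
position: [0.6245, 0.1992, 0.0921]
tool_rot: [-3.14, -1.048, 1.568]
force: [-0.2, 1.4, -5.3]
grip_width: 0.0491
finger_force: 72.1
```

Emit:
apply_moves --linear '[[-0.004, 0, 0.003], [-0.009, 0, 0.005], [-0.009, 0, 0.005], [-0.009, 0, 0.005], [-0.009, 0, 0.005]]' --delta_rot '[[0, 0, 0], [0, 0, 0], [0, 0, 0], [0, 0, 0], [0, 0, 0]]'

```text
clock: 15.75
position: [0.6245, 0.1992, 0.0912]
tool_rot: [-3.14, -1.048, 1.568]
force: [-0.4, 0.8, -4.5]
grip_width: 0.0493
finger_force: 72.1
```

Emit:
apply_moves --linear '[[-0.009, 0, 0.005], [-0.009, 0, 0.005], [-0.009, 0, 0.005], [-0.009, 0, 0.005], [-0.009, 0, 0.005]]' --delta_rot '[[0, 0, 0], [0, 0, 0], [0, 0, 0], [0, 0, 0], [0, 0, 0]]'

```text
clock: 16.17
position: [0.6246, 0.1994, 0.0906]
tool_rot: [-3.141, -1.048, 1.569]
force: [-1.7, -0.9, 5.1]
grip_width: 0.0491
finger_force: 73.1
```

Emit:
apply_moves --linear '[[-0.009, 0, 0.005], [-0.009, 0, 0.005], [-0.009, 0, 0.005], [-0.009, 0, 0.005], [-0.009, 0, 0.005]]' --delta_rot '[[0, 0, 0], [0, 0, 0], [0, 0, 0], [0, 0, 0], [0, 0, 0]]'

```text
clock: 16.58
position: [0.6246, 0.1995, 0.0906]
tool_rot: [3.142, -1.05, 1.571]
force: [-5.8, -5.5, 16.6]
grip_width: 0.0491
finger_force: 74.5
```

Emit:
apply_moves --linear '[[0.014, 0, -0.007], [0.024, 0, 0.011], [0.034, 0, 0.028], [0.044, 0, 0.046], [0.054, 0, 0.063]]' --delta_rot '[[0, 0, 0], [0, 0, 0], [0, 0, 0], [0, 0, 0], [0, 0, 0]]'

```text
clock: 17.0
position: [0.6253, 0.2067, 0.0906]
tool_rot: [3.141, -1.047, 1.569]
force: [0.8, -6.1, 4.2]
grip_width: 0.0497
finger_force: 73.5
```

Emit:
apply_moves --linear '[[0.005, 0, 0.009], [0.01, 0, 0.017], [0.015, 0, 0.026], [0.02, 0, 0.035], [0.025, 0, 0.043]]' --delta_rot '[[0, 0, 0], [0, 0, 0], [0, 0, 0], [0, 0, 0], [0, 0, 0]]'

```text
clock: 17.42
position: [0.6253, 0.2116, 0.0906]
tool_rot: [3.141, -1.047, 1.569]
force: [-0.0, -6.0, 2.8]
grip_width: 0.0493
finger_force: 73.4
```

Emit:
apply_moves --linear '[[0.005, 0, 0.009], [0.01, 0, 0.017], [0.015, 0, 0.026], [0.02, 0, 0.035], [0.025, 0, 0.043]]' --delta_rot '[[0, 0, 0], [0, 0, 0], [0, 0, 0], [0, 0, 0], [0, 0, 0]]'

```text
clock: 17.83
position: [0.6255, 0.216, 0.0905]
tool_rot: [3.141, -1.046, 1.568]
force: [0.3, -10.5, 5.2]
grip_width: 0.0492
finger_force: 74.0
```

```bash
python3 - <<'E'
from h import *
s=monitor.observe(); print(s['position'],s['tool_rot'],s['force'])
look(('held',.18,(.57,.68,.1,.192)),('head',.178,(.58,.67,.192,.26)))
E
```

```text
[0.62550647 0.21600116 0.09054259] [ 3.14089434 -1.04613937  1.56843942] [  0.31440721 -10.53207254   5.24577783]
top held [(7, array([0.6371, 0.1676])), (5, array([0.6126, 0.1679]))] [0.6248 0.1678]
top head [(8, array([0.637, 0.218])), (6, array([0.6135, 0.2184]))] [0.6253 0.2182]
scene held [(24, array([0.6135, 0.1688])), (22, array([0.6377, 0.1685]))] [0.6256 0.1687]
scene head [(26, array([0.6129, 0.218 ])), (25, array([0.637 , 0.2179]))] [0.625 0.218]
```

Emit:
apply_moves --linear '[[0.005, 0, 0.009], [0.01, 0, 0.017], [0.015, 0, 0.026], [0.02, 0, 0.035], [0.025, 0, 0.043]]' --delta_rot '[[0, 0, 0], [0, 0, 0], [0, 0, 0], [0, 0, 0], [0, 0, 0]]'

```text
clock: 18.35
position: [0.6256, 0.2209, 0.0905]
tool_rot: [3.141, -1.046, 1.568]
force: [-0.1, -10.0, 5.9]
grip_width: 0.0495
finger_force: 74.4
```

Emit:
apply_moves --linear '[[0.005, 0, 0.009], [0.01, 0, 0.017], [0.015, 0, 0.026], [0.015, 0, 0.026], [0.015, 0, 0.026]]' --delta_rot '[[0, 0, 0], [0, 0, 0], [0, 0, 0], [0, 0, 0], [0, 0, 0]]'

```text
clock: 18.77
position: [0.6256, 0.2242, 0.0905]
tool_rot: [3.141, -1.046, 1.569]
force: [0.4, -7.4, 4.5]
grip_width: 0.0496
finger_force: 73.9
```

Emit:
apply_moves --linear '[[0.005, 0, 0.009], [0.01, 0, 0.017], [0.01, 0, 0.017], [0.01, 0, 0.017], [0.01, 0, 0.017]]' --delta_rot '[[0, 0, 0], [0, 0, 0], [0, 0, 0], [0, 0, 0], [0, 0, 0]]'

```text
clock: 19.18
position: [0.6256, 0.2261, 0.0905]
tool_rot: [3.141, -1.046, 1.569]
force: [1.3, -8.7, 3.4]
grip_width: 0.0492
finger_force: 73.9
```

Emit:
apply_moves --linear '[[0.005, 0, 0.009], [0.01, 0, 0.017], [0.01, 0, 0.017], [0.01, 0, 0.017], [0.01, 0, 0.017]]' --delta_rot '[[0, 0, 0], [0, 0, 0], [0, 0, 0], [0, 0, 0], [0, 0, 0]]'

```text
clock: 19.6
position: [0.6256, 0.2281, 0.0905]
tool_rot: [3.141, -1.046, 1.569]
force: [0.2, -7.5, 4.0]
grip_width: 0.0489
finger_force: 73.9
```

Emit:
apply_moves --linear '[[0.005, 0, 0.009], [0.01, 0, 0.017], [0.01, 0, 0.017], [0.01, 0, 0.017], [0.01, 0, 0.017]]' --delta_rot '[[0, 0, 0], [0, 0, 0], [0, 0, 0], [0, 0, 0], [0, 0, 0]]'

```text
clock: 20.02
position: [0.6256, 0.2293, 0.0905]
tool_rot: [3.141, -1.046, 1.568]
force: [-1.3, -14.9, 9.1]
grip_width: 0.0496
finger_force: 74.6
```

```bash
python3 - <<'E'
from h import *
r=rot(60);q=rot(-30,.063); g=np.array([.6256,.1756,.1215])
b=g-np.array([0,.0693,-.04])
gplan((b,r,1),([.64,-.1,.24],q,3),([.6455,-.247,.11],q,2),([.6455,-.247,.0285],q,1),start=(g,r))
E
```

```text
[-0.0, 0.0, -0.8] [0.0, 0.0, 0.0]
-- [0.626 0.16  0.13 ]
[-0.324, 0.055, -0.933] [0.0029, -0.2499, -0.0108]
[-0.748, 0.037, -0.646] [0.0029, -0.2499, -0.0108]
[-0.971, 0.015, -0.186] [0.0029, -0.2499, -0.0108]
-- [ 0.642 -0.131  0.186]
[-0.312, -0.019, 0.931] [0.0, 0.0, 0.0]
[-0.312, -0.019, 0.931] [0.0, 0.0, 0.0]
-- [ 0.647 -0.278  0.056]
[0.407, -0.0, 0.706] [0.0, 0.0, 0.0]
-- [ 0.647 -0.278 -0.025]
```

Emit:
apply_moves --linear '[[0, 0, 0], [0, 0, 0], [0, 0, 0], [0, 0, 0], [0, 0, 0]]' --delta_rot '[[0, 0, 0], [0, 0, 0], [0, 0, 0], [0, 0, 0], [0, 0, 0]]' --gripper 0.7 --force 40

```text
clock: 20.43
position: [0.6245, 0.2314, 0.0907]
tool_rot: [-3.14, -1.048, 1.569]
force: [0.2, -1.8, -0.1]
grip_width: 0.0732
finger_force: 0.0
```

Emit:
apply_moves --linear '[[0, 0, -0.2], [0, 0, -0.4], [0, 0, -0.6], [0, 0, -0.8], [0, 0, -0.8]]' --delta_rot '[[0, 0, 0], [0, 0, 0], [0, 0, 0], [0, 0, 0], [0, 0, 0]]'

```text
clock: 20.85
position: [0.626, 0.158, 0.1317]
tool_rot: [3.139, -1.045, 1.568]
force: [-0.2, 0.1, 0.5]
grip_width: 0.0725
finger_force: 0.0
```

Emit:
apply_moves --linear '[[-0.06, 0.01, -0.18], [-0.13, 0.02, -0.37], [-0.19, 0.03, -0.56], [-0.26, 0.04, -0.74], [-0.32, 0.05, -0.93]]' --delta_rot '[[0, -0.05, 0], [0, -0.1, 0], [0, -0.15, -0.005], [0, -0.2, -0.01], [0.003, -0.25, -0.011]]' --gripper 1

```text
clock: 21.27
position: [0.6298, 0.0642, 0.1503]
tool_rot: [3.127, -0.519, 1.597]
force: [0.1, 0.2, -1.7]
grip_width: 0.0853
finger_force: 0.0
```

Emit:
apply_moves --linear '[[-0.15, 0.01, -0.13], [-0.3, 0.01, -0.26], [-0.45, 0.02, -0.39], [-0.6, 0.03, -0.52], [-0.75, 0.04, -0.65]]' --delta_rot '[[0, -0.05, 0], [0, -0.1, 0], [0, -0.15, -0.005], [0, -0.2, -0.01], [0.003, -0.25, -0.011]]'

```text
clock: 21.68
position: [0.6356, -0.0325, 0.1695]
tool_rot: [3.128, 0.004, 1.615]
force: [-0.1, 0.5, -0.5]
grip_width: 0.0853
finger_force: 0.0
```

Emit:
apply_moves --linear '[[-0.19, 0, -0.04], [-0.39, 0.01, -0.07], [-0.58, 0.01, -0.11], [-0.78, 0.01, -0.15], [-0.97, 0.02, -0.19]]' --delta_rot '[[0, -0.05, 0], [0, -0.1, 0], [0, -0.15, -0.005], [0, -0.2, -0.01], [0.003, -0.25, -0.011]]'

```text
clock: 22.1
position: [0.6415, -0.1288, 0.1883]
tool_rot: [3.141, 0.528, 1.636]
force: [0.5, 0.5, -1.4]
grip_width: 0.0853
finger_force: 0.0
```

```bash
python3 - <<'E'
from h import *
s=monitor.observe(); print(s['clock'],s['position'],s['tool_rot'],s['force'])
look(('rowtall',.178,(.57,.68,.1,.26)),('short',.138,(.45,.54,.17,.26)))
im,d,W=grab('wrist')
print('a',rect(W,.042,.06,(.59,.72,-.36,-.17)))
q=rot(-30,.063)
gplan(([.6455,-.247,.11],q,2),([.6455,-.247,.0285],q,1))
E
```

```text
22.1 [ 0.64151693 -0.12876573  0.18825808] [3.14109975 0.52779397 1.63625558] [ 0.54178704  0.51377298 -1.41055569]
top rowtall [(7, array([0.6378, 0.2312])), (7, array([0.6129, 0.2312]))] [0.6254 0.2312]
top short [(7, array([0.5104, 0.2195])), (5, array([0.4855, 0.2201]))] [0.498  0.2198]
scene rowtall [(23, array([0.6128, 0.1809])), (25, array([0.6365, 0.181 ])), (25, array([0.6133, 0.2306])), (26, array([0.6371, 0.2308]))] [0.6249 0.2058]
scene short [(19, array([0.4855, 0.2205])), (20, array([0.509 , 0.2191]))] [0.4972 0.2198]
a (3368, array([ 0.6456, -0.2458,  0.0503]), array([ 0.618, -0.326,  0.042]), array([ 0.675, -0.195,  0.053]), ((646.265380859375, -260.54443359375), (49.9710807800293, 130.35560607910156), 3.7553107738494873))
[-0.333, -0.016, 0.939] [-0.0002, -0.0004, 0.0011]
[-0.333, -0.016, 0.94] [-0.0002, -0.0004, 0.0011]
-- [ 0.647 -0.278  0.056]
[0.407, 0.0, 0.706] [0.0, -0.0, -0.0]
-- [ 0.647 -0.278 -0.025]
```

Emit:
apply_moves --linear '[[-0.07, 0, 0.19], [-0.13, -0.01, 0.38], [-0.2, -0.01, 0.56], [-0.27, -0.01, 0.75], [-0.33, -0.02, 0.94]]' --delta_rot '[[0, 0, 0], [0, 0, 0], [0, 0, 0], [0, 0, 0], [0, 0, 0.001]]'

```text
clock: 22.67
position: [0.6439, -0.2053, 0.122]
tool_rot: [3.14, 0.519, 1.63]
force: [0.8, -0.2, 0.2]
grip_width: 0.0855
finger_force: 0.0
```

Emit:
apply_moves --linear '[[-0.07, 0, 0.19], [-0.13, -0.01, 0.38], [-0.2, -0.01, 0.56], [-0.27, -0.01, 0.75], [-0.33, -0.02, 0.94]]' --delta_rot '[[0, 0, 0], [0, 0, 0], [0, 0, 0], [0, 0, 0], [0, 0, 0.001]]'

```text
clock: 23.08
position: [0.6467, -0.281, 0.0571]
tool_rot: [3.138, 0.52, 1.627]
force: [-0.3, -0.0, 0.3]
grip_width: 0.0855
finger_force: 0.0
```

Emit:
apply_moves --linear '[[0.1, 0, 0.18], [0.2, 0, 0.35], [0.3, 0, 0.53], [0.4, 0, 0.7], [0.4, 0, 0.7]]' --delta_rot '[[0, 0, 0], [0, 0, 0], [0, 0, 0], [0, 0, 0], [0, 0, 0]]'

```text
clock: 23.5
position: [0.6448, -0.2799, -0.0267]
tool_rot: [-3.14, 0.52, 1.63]
force: [0.0, 0.3, -0.6]
grip_width: 0.0853
finger_force: 0.0
```

Emit:
apply_moves --linear '[[0, 0, 0], [0, 0, 0], [0, 0, 0], [0, 0, 0], [0, 0, 0]]' --delta_rot '[[0, 0, 0], [0, 0, 0], [0, 0, 0], [0, 0, 0], [0, 0, 0]]' --gripper 0.1

```text
clock: 23.92
position: [0.6473, -0.2807, -0.0215]
tool_rot: [3.138, 0.524, 1.628]
force: [-0.8, 0.7, 5.4]
grip_width: 0.0495
finger_force: 42.0
```

Emit:
apply_moves --linear '[[0, 0, 0], [0, 0, 0], [0, 0, 0], [0, 0, 0], [0, 0, 0]]' --delta_rot '[[0, 0, 0], [0, 0, 0], [0, 0, 0], [0, 0, 0], [0, 0, 0]]' --gripper -0.5 --force 70

```text
clock: 24.33
position: [0.6474, -0.2806, -0.0213]
tool_rot: [3.138, 0.524, 1.628]
force: [-2.4, 1.1, 7.0]
grip_width: 0.0495
finger_force: 71.6
```

```bash
python3 - <<'E'
from h import *
s=monitor.observe(); print(s['position'],s['tool_rot'])
q=R.from_euler('xyz',s['tool_rot']); g=np.array(s['position'])-OFF*q.as_matrix()[:,2]; print(g); r=rot(60)
gplan((g+[0,0,.11],q,2),([.64,-.12,.26],r,3),([.625,.065,.26],r,2),([.625,.095,.13],r,2))
E
```

```text
[ 0.6473604  -0.28063431 -0.02134691] [3.13796245 0.52380159 1.62840245]
[ 0.64535028 -0.24968803  0.03234002]
[-0.275, 0.002, -0.476] [0.0, 0.0, 0.0]
[-0.275, 0.002, -0.476] [0.0, 0.0, 0.0]
-- [ 0.647 -0.281  0.089]
[0.385, 0.019, -0.762] [-0.0022, 0.2499, 0.0103]
[0.715, 0.01, -0.468] [-0.0022, 0.2499, 0.0103]
[0.853, -0.006, -0.048] [-0.0022, 0.2499, 0.0103]
-- [ 0.64  -0.066  0.229]
[0.463, -0.075, 0.801] [0.0, -0.0, 0.0]
[0.463, -0.075, 0.801] [0.0, -0.0, 0.0]
-- [0.625 0.119 0.229]
[-0.488, 0.0, 0.455] [0.0, 0.0, 0.0]
[-0.488, 0.0, 0.455] [0.0, 0.0, 0.0]
-- [0.625 0.149 0.099]
```

Emit:
apply_moves --linear '[[-0.06, 0, -0.1], [-0.11, 0, -0.2], [-0.17, 0, -0.3], [-0.22, 0, -0.39], [-0.28, 0, -0.48]]' --delta_rot '[[0, 0, 0], [0, 0, 0], [0, 0, 0], [0, 0, 0], [0, 0, 0]]'

```text
clock: 24.75
position: [0.6469, -0.2804, 0.0341]
tool_rot: [3.139, 0.523, 1.63]
force: [0.2, 0.4, -4.9]
grip_width: 0.0497
finger_force: 73.2
```

Emit:
apply_moves --linear '[[-0.06, 0, -0.1], [-0.11, 0, -0.2], [-0.17, 0, -0.3], [-0.22, 0, -0.39], [-0.28, 0, -0.48]]' --delta_rot '[[0, 0, 0], [0, 0, 0], [0, 0, 0], [0, 0, 0], [0, 0, 0]]'

```text
clock: 25.17
position: [0.6465, -0.2807, 0.089]
tool_rot: [3.14, 0.524, 1.63]
force: [-0.5, -0.7, -4.3]
grip_width: 0.0493
finger_force: 73.2
```

Emit:
apply_moves --linear '[[0.08, 0, -0.15], [0.15, 0.01, -0.3], [0.23, 0.01, -0.46], [0.31, 0.02, -0.61], [0.39, 0.02, -0.76]]' --delta_rot '[[0, 0.05, 0], [0, 0.1, 0], [0, 0.15, 0.005], [0, 0.2, 0.01], [-0.002, 0.25, 0.01]]'

```text
clock: 25.58
position: [0.6448, -0.2086, 0.1369]
tool_rot: [3.128, -0.005, 1.612]
force: [-0.4, 0.1, -5.3]
grip_width: 0.0489
finger_force: 73.6
```

Emit:
apply_moves --linear '[[0.14, 0, -0.09], [0.29, 0, -0.19], [0.43, 0.01, -0.28], [0.57, 0.01, -0.37], [0.72, 0.01, -0.47]]' --delta_rot '[[0, 0.05, 0], [0, 0.1, 0], [0, 0.15, 0.005], [0, 0.2, 0.01], [-0.002, 0.25, 0.01]]'

```text
clock: 26.0
position: [0.6418, -0.1379, 0.183]
tool_rot: [3.129, -0.528, 1.596]
force: [0.2, 0.4, -4.6]
grip_width: 0.0494
finger_force: 73.7
```

Emit:
apply_moves --linear '[[0.17, 0, -0.01], [0.34, 0, -0.02], [0.51, 0, -0.03], [0.68, 0, -0.04], [0.85, -0.01, -0.05]]' --delta_rot '[[0, 0.05, 0], [0, 0.1, 0], [0, 0.15, 0.005], [0, 0.2, 0.01], [-0.002, 0.25, 0.01]]'

```text
clock: 26.42
position: [0.639, -0.067, 0.2291]
tool_rot: [-3.138, -1.051, 1.569]
force: [0.5, 0.5, -5.6]
grip_width: 0.049
finger_force: 73.9
```

Emit:
apply_moves --linear '[[0.09, -0.02, 0.16], [0.18, -0.03, 0.32], [0.28, -0.05, 0.48], [0.37, -0.06, 0.64], [0.46, -0.08, 0.8]]' --delta_rot '[[0, 0, 0], [0, 0, 0], [0, 0, 0], [0, 0, 0], [0, 0, 0]]'

```text
clock: 26.83
position: [0.6305, 0.0263, 0.2279]
tool_rot: [-3.137, -1.046, 1.57]
force: [0.7, 0.8, -3.7]
grip_width: 0.0495
finger_force: 74.1
```

Emit:
apply_moves --linear '[[0.09, -0.02, 0.16], [0.18, -0.03, 0.32], [0.28, -0.05, 0.48], [0.37, -0.06, 0.64], [0.46, -0.07, 0.8]]' --delta_rot '[[0, 0, 0], [0, 0, 0], [0, 0, 0], [0, 0, 0], [0, 0, 0]]'

```text
clock: 27.25
position: [0.6233, 0.1185, 0.2279]
tool_rot: [-3.138, -1.046, 1.57]
force: [0.1, -0.5, -4.7]
grip_width: 0.0492
finger_force: 74.1
```

```bash
python3 - <<'E'
from h import *
s=monitor.observe(); print(s['clock'],s['position'],s['tool_rot'],s['force'],s['qpos'].round(2))
look(('held',.32,(.57,.68,.0,.15)),('row',.178,(.58,.67,.1,.26)))
gplan(([.625,.095,.13],rot(60),2))
E
```

```text
27.25 [0.62328754 0.11852331 0.22788883] [-3.13785521 -1.04588299  1.57005235] [ 0.06734609 -0.50898012 -4.74911654] [ 0.43  0.76 -0.33  1.61 -0.87  1.21  0.66]
top held [(9, array([0.635, 0.073])), (8, array([0.6095, 0.0726]))] [0.6222 0.0728]
top row [(7, array([0.6378, 0.2312])), (8, array([0.637 , 0.1804])), (7, array([0.6129, 0.2312])), (6, array([0.6132, 0.1815]))] [0.6252 0.2061]
scene held [(27, array([0.6095, 0.0773])), (28, array([0.6336, 0.0775]))] [0.6216 0.0774]
scene row [(23, array([0.6128, 0.1809])), (25, array([0.6365, 0.181 ])), (25, array([0.6133, 0.2306])), (26, array([0.6371, 0.2308]))] [0.6249 0.2058]
[-0.493, 0.015, 0.443] [-0.0016, -0.0002, 0.0004]
[-0.493, 0.014, 0.443] [-0.0016, -0.0002, 0.0004]
-- [0.625 0.149 0.099]
```

Emit:
apply_moves --linear '[[-0.1, 0, 0.09], [-0.2, 0.01, 0.18], [-0.3, 0.01, 0.27], [-0.39, 0.01, 0.35], [-0.49, 0.015, 0.44]]' --delta_rot '[[-0.001, 0, 0], [-0.001, 0, 0], [-0.002, 0, 0], [-0.002, 0, 0], [-0.002, 0, 0]]'

```text
clock: 27.77
position: [0.6246, 0.1318, 0.1616]
tool_rot: [-3.139, -1.048, 1.566]
force: [-0.2, 0.6, -3.5]
grip_width: 0.0492
finger_force: 73.9
```

Emit:
apply_moves --linear '[[-0.1, 0, 0.09], [-0.2, 0.01, 0.18], [-0.3, 0.01, 0.27], [-0.39, 0.01, 0.35], [-0.49, 0.015, 0.44]]' --delta_rot '[[-0.001, 0, 0], [-0.001, 0, 0], [-0.001, 0, 0], [-0.001, 0, 0], [-0.001, 0, 0]]'

```text
clock: 28.18
position: [0.6263, 0.1459, 0.0979]
tool_rot: [3.14, -1.047, 1.569]
force: [0.9, 0.4, -3.4]
grip_width: 0.0493
finger_force: 73.9
```

Emit:
apply_moves --linear '[[-0.017, 0, 0.01], [-0.035, 0, 0.02], [-0.052, 0, 0.03], [-0.07, 0, 0.04], [-0.07, 0, 0.04]]' --delta_rot '[[0, 0, 0], [0, 0, 0], [0, 0, 0], [0, 0, 0], [0, 0, 0]]'

```text
clock: 28.6
position: [0.6264, 0.1454, 0.0911]
tool_rot: [3.14, -1.047, 1.569]
force: [-0.5, -0.0, -4.3]
grip_width: 0.0492
finger_force: 73.9
```

Emit:
apply_moves --linear '[[-0.009, 0, 0.005], [-0.017, 0, 0.01], [-0.017, 0, 0.01], [-0.017, 0, 0.01], [-0.017, 0, 0.01]]' --delta_rot '[[0, 0, 0], [0, 0, 0], [0, 0, 0], [0, 0, 0], [0, 0, 0]]'

```text
clock: 29.02
position: [0.6263, 0.1456, 0.0891]
tool_rot: [3.14, -1.047, 1.569]
force: [-0.7, 0.4, -4.0]
grip_width: 0.0489
finger_force: 73.9
```

Now finer steps down.

Emit:
apply_moves --linear '[[-0.009, 0, 0.005], [-0.013, 0, 0.008], [-0.013, 0, 0.008], [-0.013, 0, 0.008], [-0.013, 0, 0.008]]' --delta_rot '[[0, 0, 0], [0, 0, 0], [0, 0, 0], [0, 0, 0], [0, 0, 0]]'

```text
clock: 29.43
position: [0.6263, 0.1457, 0.0875]
tool_rot: [3.141, -1.047, 1.569]
force: [0.2, 0.2, -4.5]
grip_width: 0.0495
finger_force: 73.9
```

Emit:
apply_moves --linear '[[-0.009, 0, 0.005], [-0.009, 0, 0.005], [-0.009, 0, 0.005], [-0.009, 0, 0.005], [-0.009, 0, 0.005]]' --delta_rot '[[0, 0, 0], [0, 0, 0], [0, 0, 0], [0, 0, 0], [0, 0, 0]]'

```text
clock: 29.85
position: [0.6263, 0.1457, 0.0865]
tool_rot: [3.14, -1.047, 1.569]
force: [0.7, 0.6, -4.9]
grip_width: 0.0495
finger_force: 73.9
```

```bash
python3 - <<'E'
from h import *
s=monitor.observe(); print(s['position'],s['force'])
look(('held',.183,(.57,.68,.05,.15)),('row',.178,(.58,.67,.15,.26)))
E
```

```text
[0.6262906  0.14570638 0.08646867] [ 0.65569874  0.55882933 -4.92813641]
top held [(7, array([0.6363, 0.1001])), (5, array([0.6125, 0.0997]))] [0.6244 0.0999]
top row [(8, array([0.6374, 0.2315])), (7, array([0.6366, 0.1805])), (6, array([0.6135, 0.2312])), (5, array([0.6135, 0.1824]))] [0.6253 0.2064]
scene held [(23, array([0.6148, 0.1021])), (25, array([0.6386, 0.1023]))] [0.6267 0.1022]
scene row [(23, array([0.6128, 0.1809])), (24, array([0.6362, 0.1809])), (25, array([0.6133, 0.2306])), (26, array([0.6371, 0.2308]))] [0.6248 0.2058]
```

Emit:
apply_moves --linear '[[0.025, 0, 0.043], [0.05, 0, 0.087], [0.075, 0, 0.13], [0.1, 0, 0.173], [0.1, 0, 0.173]]' --delta_rot '[[0, 0, 0], [0, 0, 0], [0, 0, 0], [0, 0, 0], [0, 0, 0]]'

```text
clock: 30.37
position: [0.6259, 0.1674, 0.0868]
tool_rot: [3.141, -1.048, 1.57]
force: [-0.2, 0.9, -3.5]
grip_width: 0.0493
finger_force: 73.9
```

Emit:
apply_moves --linear '[[-0.009, 0, 0.005], [-0.009, 0, 0.005], [-0.009, 0, 0.005], [-0.009, 0, 0.005], [-0.009, 0, 0.005]]' --delta_rot '[[0, 0, 0], [0, 0, 0], [0, 0, 0], [0, 0, 0], [0, 0, 0]]'

```text
clock: 30.78
position: [0.6262, 0.1663, 0.0862]
tool_rot: [3.14, -1.049, 1.569]
force: [-1.9, 4.7, 5.6]
grip_width: 0.0494
finger_force: 74.0
```

Emit:
apply_moves --linear '[[-0.009, 0, 0.005], [-0.009, 0, 0.005], [-0.009, 0, 0.005], [-0.009, 0, 0.005], [-0.009, 0, 0.005]]' --delta_rot '[[0, 0, 0], [0, 0, 0], [0, 0, 0], [0, 0, 0], [0, 0, 0]]'

```text
clock: 31.2
position: [0.6263, 0.1665, 0.0862]
tool_rot: [3.14, -1.05, 1.57]
force: [-4.2, 1.2, 17.1]
grip_width: 0.0492
finger_force: 74.8
```

Emit:
apply_moves --linear '[[0.014, 0, 0.0], [0.02, 0, 0.015], [0.03, 0, 0.032], [0.035, 0, 0.04], [0.04, 0, 0.05]]' --delta_rot '[[0, 0, 0], [0, 0, 0], [0, 0, 0], [0, 0, 0], [0, 0, 0]]'

```text
clock: 31.62
position: [0.6278, 0.1703, 0.0861]
tool_rot: [3.136, -1.047, 1.57]
force: [-0.9, -15.0, 20.2]
grip_width: 0.0493
finger_force: 76.6
```

Emit:
apply_moves --linear '[[0.005, 0, 0.009], [0.01, 0, 0.017], [0.015, 0, 0.026], [0.015, 0, 0.026], [0.015, 0, 0.026]]' --delta_rot '[[0, 0, 0], [0, 0, 0], [0, 0, 0], [0, 0, 0], [0, 0, 0]]'

```text
clock: 32.03
position: [0.6283, 0.1732, 0.0862]
tool_rot: [3.135, -1.046, 1.57]
force: [3.0, -9.8, 13.2]
grip_width: 0.0491
finger_force: 76.1
```

```bash
python3 - <<'E'
from h import *
s=monitor.observe(); print(s['position'],s['force'])
look(('held',.18,(.57,.68,.05,.16)),('row',.178,(.58,.67,.16,.26)))
E
```

```text
[0.628329   0.17323429 0.08617638] [ 2.9689605  -9.83742071 13.16825724]
top held [(5, array([0.6385, 0.1281])), (6, array([0.614 , 0.1274]))] [0.6262 0.1278]
top row [(7, array([0.6378, 0.2312])), (9, array([0.6371, 0.181 ])), (7, array([0.6129, 0.2312])), (5, array([0.6129, 0.1807]))] [0.6252 0.206 ]
scene held [(22, array([0.6153, 0.1287])), (24, array([0.6395, 0.1291]))] [0.6274 0.1289]
scene row [(23, array([0.6128, 0.1809])), (25, array([0.6365, 0.181 ])), (25, array([0.6133, 0.2306])), (26, array([0.6371, 0.2308]))] [0.6249 0.2058]
```

Emit:
apply_moves --linear '[[0.009, 0, 0.006], [0.014, -0.01, 0.015], [0.017, -0.01, 0.021], [0.017, -0.01, 0.021], [0.017, -0.01, 0.021]]' --delta_rot '[[0, 0, 0], [0, 0, 0], [0, 0, 0], [0, 0, 0], [0, 0, 0]]'

```text
clock: 32.55
position: [0.6272, 0.1761, 0.0862]
tool_rot: [3.136, -1.046, 1.57]
force: [3.5, -5.7, 6.9]
grip_width: 0.0492
finger_force: 75.1
```

Emit:
apply_moves --linear '[[0.005, 0, 0.009], [0.007, 0, 0.013], [0.007, 0, 0.013], [0.007, 0, 0.013], [0.007, 0, 0.013]]' --delta_rot '[[0, 0, 0], [0, 0, 0], [0, 0, 0], [0, 0, 0], [0, 0, 0]]'

```text
clock: 32.97
position: [0.6272, 0.1764, 0.086]
tool_rot: [3.136, -1.045, 1.569]
force: [-0.1, -17.1, 13.5]
grip_width: 0.0495
finger_force: 76.7
```

Emit:
apply_moves --linear '[[0, 0, 0], [0, 0, 0], [0, 0, 0], [0, 0, 0], [0, 0, 0]]' --delta_rot '[[0, 0, 0], [0, 0, 0], [0, 0, 0], [0, 0, 0], [0, 0, 0]]' --gripper 0.7 --force 40

```text
clock: 33.38
position: [0.6253, 0.1792, 0.0856]
tool_rot: [3.141, -1.047, 1.568]
force: [-0.0, -0.4, 0.7]
grip_width: 0.0722
finger_force: 0.0
```

Emit:
apply_moves --linear '[[0, 0, -0.2], [0, 0, -0.4], [0, 0, -0.6], [0, 0, -0.8], [0, 0, -0.8]]' --delta_rot '[[0, 0, 0], [0, 0, 0], [0, 0, 0], [0, 0, 0], [0, 0, 0]]'

```text
clock: 33.8
position: [0.6265, 0.1059, 0.1267]
tool_rot: [3.137, -1.045, 1.568]
force: [0.4, -1.1, 0.6]
grip_width: 0.0726
finger_force: 0.0
```

```bash
python3 - <<'E'
from h import *
s=monitor.observe(); print(s['clock'],s['position'],s['force'])
look(('row',.178,(.57,.68,.08,.26)))
q=rot(-30,.08)
gplan(([.52,-.1,.24],q,3),([.4313,-.2667,.11],q,2),([.4313,-.2667,.031],q,1))
E
```

```text
33.8 [0.62646492 0.10594554 0.12667328] [ 0.4423016  -1.14479912  0.58229611]
top row [(7, array([0.6391, 0.1317])), (7, array([0.6378, 0.2312])), (8, array([0.637 , 0.1804])), (6, array([0.6135, 0.2312])), (6, array([0.6132, 0.1815])), (7, array([0.6142, 0.131 ]))] [0.6258 0.1812]
scene row [(24, array([0.6148, 0.1309])), (23, array([0.6387, 0.1307])), (23, array([0.6128, 0.1809])), (26, array([0.6367, 0.1811])), (25, array([0.6133, 0.2306])), (26, array([0.6371, 0.2308]))] [0.6256 0.1808]
[-0.226, -0.34, -0.796] [0.004, -0.2498, -0.0143]
[-0.583, -0.358, -0.576] [0.004, -0.2498, -0.0143]
[-0.782, -0.382, -0.208] [0.004, -0.2498, -0.0143]
-- [ 0.522 -0.131  0.186]
[-0.364, -0.509, 0.961] [0.0, 0.0, 0.0]
[-0.364, -0.509, 0.961] [-0.0, 0.0, 0.0]
-- [ 0.434 -0.298  0.056]
[0.395, 0.0, 0.684] [0.0, 0.0, 0.0]
-- [ 0.434 -0.298 -0.023]
```

Emit:
apply_moves --linear '[[-0.05, -0.07, -0.16], [-0.09, -0.14, -0.32], [-0.14, -0.2, -0.48], [-0.18, -0.27, -0.64], [-0.23, -0.34, -0.8]]' --delta_rot '[[0, -0.05, 0], [0, -0.1, 0], [0, -0.15, -0.005], [0, -0.2, -0.01], [0.004, -0.25, -0.014]]' --gripper 1

```text
clock: 34.32
position: [0.5906, 0.029, 0.1463]
tool_rot: [3.122, -0.519, 1.604]
force: [-0.8, -0.3, -1.8]
grip_width: 0.0855
finger_force: 0.0
```

Emit:
apply_moves --linear '[[-0.12, -0.07, -0.12], [-0.23, -0.14, -0.23], [-0.35, -0.21, -0.35], [-0.47, -0.29, -0.46], [-0.58, -0.36, -0.58]]' --delta_rot '[[0, -0.05, 0], [0, -0.1, 0], [0, -0.15, -0.005], [0, -0.2, -0.01], [0.004, -0.25, -0.014]]'

```text
clock: 34.73
position: [0.5561, -0.0507, 0.167]
tool_rot: [3.125, 0.004, 1.626]
force: [0.7, 0.1, -1.5]
grip_width: 0.0854
finger_force: 0.0
```

Emit:
apply_moves --linear '[[-0.16, -0.08, -0.04], [-0.31, -0.15, -0.08], [-0.47, -0.23, -0.12], [-0.63, -0.3, -0.17], [-0.78, -0.38, -0.21]]' --delta_rot '[[0, -0.05, 0], [0, -0.1, 0], [0, -0.15, -0.005], [0, -0.2, -0.01], [0.004, -0.25, -0.014]]'

```text
clock: 35.15
position: [0.5225, -0.1301, 0.1875]
tool_rot: [3.141, 0.528, 1.653]
force: [0.5, 0.1, 0.2]
grip_width: 0.0854
finger_force: 0.0
```

```bash
python3 - <<'E'
from h import *
s=monitor.observe(); print(s['clock'],s['position'],s['tool_rot'],s['force'])
im,d,W=grab('wrist')
print('c',rect(W,.042,.06,(.38,.49,-.36,-.19)))
q=rot(-30,.085)
gplan(([.4313,-.2667,.11],q,2),([.4313,-.2667,.031],q,1))
E
```

```text
35.15 [ 0.52253984 -0.13009918  0.18751968] [3.14088086 0.52818082 1.65328703] [0.47556482 0.09395065 0.21896041]
c (2416, array([ 0.4321, -0.2648,  0.0502]), array([ 0.404, -0.321,  0.042]), array([ 0.46 , -0.227,  0.052]), ((431.5640869140625, -274.13037109375), (49.98057556152344, 91.26455688476562), 5.256174087524414))
[-0.355, -0.504, 0.969] [-0.0007, 0.003, 0.0008]
[-0.362, -0.505, 0.966] [-0.0007, 0.003, 0.0008]
-- [ 0.434 -0.298  0.056]
[0.395, 0.0, 0.684] [0.0, 0.0, 0.0]
-- [ 0.434 -0.298 -0.023]
```

Emit:
apply_moves --linear '[[-0.07, -0.1, 0.19], [-0.14, -0.2, 0.39], [-0.21, -0.3, 0.58], [-0.29, -0.4, 0.77], [-0.36, -0.5, 0.97]]' --delta_rot '[[0, 0, 0], [0, 0, 0], [0, 0, 0], [0, 0.003, 0], [0, 0.003, 0.001]]'

```text
clock: 35.62
position: [0.4785, -0.2139, 0.12]
tool_rot: [3.141, 0.515, 1.649]
force: [0.9, 0.2, 0.3]
grip_width: 0.0855
finger_force: 0.0
```

Emit:
apply_moves --linear '[[-0.07, -0.1, 0.19], [-0.14, -0.2, 0.39], [-0.21, -0.3, 0.58], [-0.29, -0.4, 0.77], [-0.36, -0.505, 0.97]]' --delta_rot '[[0, 0, 0], [0, 0, 0], [0, 0, 0], [0, 0.003, 0], [0, 0.003, 0.001]]'

```text
clock: 36.03
position: [0.4346, -0.2972, 0.0536]
tool_rot: [3.139, 0.509, 1.646]
force: [0.4, -0.2, -0.0]
grip_width: 0.0853
finger_force: 0.0
```

Emit:
apply_moves --linear '[[0.1, 0, 0.17], [0.2, 0, 0.34], [0.3, 0, 0.51], [0.39, 0, 0.68], [0.39, 0, 0.68]]' --delta_rot '[[0, 0, 0], [0, 0, 0], [0, 0, 0], [0, 0, 0], [0, 0, 0]]'

```text
clock: 36.45
position: [0.4345, -0.296, -0.0228]
tool_rot: [3.141, 0.51, 1.646]
force: [-0.3, -0.7, 0.2]
grip_width: 0.0854
finger_force: 0.0
```

Emit:
apply_moves --linear '[[0, 0, 0], [0, 0, 0], [0, 0, 0], [0, 0, 0], [0, 0, 0]]' --delta_rot '[[0, 0, 0], [0, 0, 0], [0, 0, 0], [0, 0, 0], [0, 0, 0]]' --gripper 0.1

```text
clock: 36.87
position: [0.4348, -0.2966, -0.0208]
tool_rot: [3.14, 0.512, 1.646]
force: [-1.8, 0.9, 2.1]
grip_width: 0.0499
finger_force: 42.1
```

Emit:
apply_moves --linear '[[0, 0, 0], [0, 0, 0], [0, 0, 0], [0, 0, 0], [0, 0, 0]]' --delta_rot '[[0, 0, 0], [0, 0, 0], [0, 0, 0], [0, 0, 0], [0, 0, 0]]' --gripper -0.5 --force 70

```text
clock: 37.28
position: [0.4347, -0.2966, -0.0207]
tool_rot: [3.14, 0.513, 1.646]
force: [-1.6, 5.1, 7.9]
grip_width: 0.0491
finger_force: 70.6
```

```bash
python3 - <<'E'
from h import *
s=monitor.observe(); print(s['position'],s['tool_rot'])
q=R.from_euler('xyz',s['tool_rot']); g=np.array(s['position'])-OFF*q.as_matrix()[:,2]; print(g); r=rot(60,.0)
gplan((g+[0,0,.11],q,2),([.46,-.12,.24],r,3),([.4975,.09,.24],r,2))
E
```

```text
[ 0.43473798 -0.2966019  -0.02072372] [3.14006723 0.51268757 1.64574083]
[ 0.43236657 -0.26628208  0.03330484]
[-0.27, 0.001, -0.479] [0.0, 0.0, 0.0]
[-0.27, 0.001, -0.479] [0.0, 0.0, 0.0]
-- [ 0.435 -0.297  0.089]
[0.466, 0.143, -0.72] [-0.0033, 0.2481, 0.0129]
[0.765, 0.129, -0.392] [-0.0033, 0.2481, 0.0129]
[0.862, 0.108, 0.042] [-0.0033, 0.2481, 0.0129]
-- [ 0.46  -0.066  0.209]
[0.525, 0.187, 0.909] [0.0, 0.0, 0.0]
[0.525, 0.187, 0.909] [0.0, 0.0, -0.0]
-- [0.498 0.144 0.209]
```

Emit:
apply_moves --linear '[[-0.06, 0, -0.1], [-0.11, 0, -0.2], [-0.17, 0, -0.3], [-0.22, 0, -0.39], [-0.27, 0, -0.48]]' --delta_rot '[[0, 0, 0], [0, 0, 0], [0, 0, 0], [0, 0, 0], [0, 0, 0]]'

```text
clock: 37.7
position: [0.4344, -0.2965, 0.0347]
tool_rot: [3.141, 0.512, 1.646]
force: [0.3, -1.6, -1.8]
grip_width: 0.0493
finger_force: 72.8
```

Emit:
apply_moves --linear '[[-0.06, 0, -0.1], [-0.11, 0, -0.2], [-0.17, 0, -0.3], [-0.22, 0, -0.39], [-0.27, 0, -0.48]]' --delta_rot '[[0, 0, 0], [0, 0, 0], [0, 0, 0], [0, 0, 0], [0, 0, 0]]'

```text
clock: 38.12
position: [0.4342, -0.2964, 0.0896]
tool_rot: [3.141, 0.511, 1.646]
force: [0.3, -0.2, -2.6]
grip_width: 0.0495
finger_force: 72.8
```

Emit:
apply_moves --linear '[[0.09, 0.03, -0.14], [0.19, 0.06, -0.29], [0.28, 0.09, -0.43], [0.37, 0.11, -0.58], [0.47, 0.14, -0.72]]' --delta_rot '[[0, 0.05, 0], [0, 0.1, 0], [0, 0.15, 0.005], [0, 0.2, 0.01], [-0.003, 0.25, 0.013]]'

```text
clock: 38.53
position: [0.4435, -0.2186, 0.1298]
tool_rot: [3.127, 0.025, 1.626]
force: [-0.7, 0.4, -4.0]
grip_width: 0.0495
finger_force: 73.0
```

Emit:
apply_moves --linear '[[0.15, 0.03, -0.08], [0.31, 0.05, -0.16], [0.46, 0.08, -0.24], [0.61, 0.1, -0.31], [0.77, 0.13, -0.39]]' --delta_rot '[[0, 0.05, 0], [0, 0.1, 0], [0, 0.15, 0.005], [0, 0.2, 0.01], [-0.003, 0.25, 0.013]]'

```text
clock: 38.95
position: [0.4518, -0.1417, 0.1661]
tool_rot: [3.126, -0.498, 1.603]
force: [-0.3, 0.3, -3.3]
grip_width: 0.0491
finger_force: 73.1
```

Emit:
apply_moves --linear '[[0.17, 0.02, 0.01], [0.34, 0.04, 0.02], [0.52, 0.07, 0.02], [0.69, 0.09, 0.03], [0.86, 0.11, 0.04]]' --delta_rot '[[0, 0.05, 0], [0, 0.1, 0], [0, 0.15, 0.005], [0, 0.2, 0.01], [-0.003, 0.25, 0.013]]'

```text
clock: 39.37
position: [0.4607, -0.0641, 0.2029]
tool_rot: [-3.141, -1.021, 1.569]
force: [-0.6, 1.3, -2.8]
grip_width: 0.0494
finger_force: 73.1
```

```bash
python3 - <<'E'
from h import *
s=monitor.observe(); print(s['clock'],s['position'],s['tool_rot'],s['force'],s['qpos'].round(2))
gplan(([.4975,.08,.24],rot(60.5),2))
E
```

```text
39.3667 [ 0.46065322 -0.06410354  0.20294834] [-3.14073989 -1.02089446  1.56923438] [-0.60476344  1.30561158 -2.7541507 ] [ 0.94  0.74 -0.52  1.78 -0.57  1.28  0.78]
[0.545, 0.183, 0.827] [0.0001, 0.0084, -0.0002]
[0.531, 0.184, 0.837] [0.0001, 0.0084, -0.0002]
-- [0.498 0.134 0.209]
```

Emit:
apply_moves --linear '[[0.11, 0.04, 0.17], [0.22, 0.07, 0.33], [0.33, 0.11, 0.5], [0.44, 0.15, 0.66], [0.545, 0.18, 0.83]]' --delta_rot '[[0, 0.002, 0], [0, 0.004, 0], [0, 0.006, 0], [0, 0.009, 0], [0, 0.009, 0]]'

```text
clock: 39.78
position: [0.4781, 0.0359, 0.2045]
tool_rot: [-3.138, -1.036, 1.568]
force: [0.4, 0.6, -2.6]
grip_width: 0.0493
finger_force: 73.2
```

Emit:
apply_moves --linear '[[0.11, 0.04, 0.17], [0.21, 0.07, 0.33], [0.32, 0.11, 0.5], [0.43, 0.15, 0.67], [0.53, 0.18, 0.84]]' --delta_rot '[[0, 0.002, 0], [0, 0.004, 0], [0, 0.006, 0], [0, 0.009, 0], [0, 0.009, 0]]'

```text
clock: 40.2
position: [0.496, 0.1352, 0.2071]
tool_rot: [-3.138, -1.054, 1.567]
force: [0.2, 0.0, -2.8]
grip_width: 0.0493
finger_force: 73.2
```

```bash
python3 - <<'E'
from h import *
s=monitor.observe(); print(s['clock'],s['position'],s['tool_rot'],s['force'])
q=R.from_euler('xyz',s['tool_rot']); g=np.array(s['position'])-OFF*q.as_matrix()[:,2]; print(g)
look(('held',g[2]-.0535+.1,(.45,.55,.03,.15)),('short',.138,(.45,.54,.17,.26)))
print('fwd',q.inv().apply([0,.1,0]).round(3),'down',q.inv().apply([0,0,-.1]).round(3))
E
```

```text
40.2 [0.49597632 0.13523692 0.20705414] [-3.13760133 -1.05411475  1.56726523] [ 0.24727651  0.01022783 -2.84496257]
[0.49603343 0.08133009 0.23768175]
top held [(7, array([0.508 , 0.0905])), (7, array([0.4836, 0.0906]))] [0.4958 0.0905]
top short [(8, array([0.5099, 0.2193])), (6, array([0.4852, 0.2207]))] [0.4976 0.22  ]
scene held [(23, array([0.4841, 0.0958])), (24, array([0.5072, 0.095 ]))] [0.4956 0.0954]
scene short [(20, array([0.4853, 0.2202])), (20, array([0.509 , 0.2191]))] [0.4972 0.2196]
fwd [ 0.049 -0.     0.087] down [-0.087  0.     0.049]
```

Emit:
apply_moves --linear '[[-0.08, 0, 0.12], [-0.17, 0, 0.24], [-0.25, 0.01, 0.36], [-0.33, 0.01, 0.48], [-0.415, 0.01, 0.605]]' --delta_rot '[[0, 0, 0], [0, 0, 0], [0, 0, 0], [0, 0, 0], [0, 0, 0]]'

```text
clock: 40.72
position: [0.4966, 0.1661, 0.1402]
tool_rot: [-3.137, -1.053, 1.567]
force: [0.6, -0.6, -2.2]
grip_width: 0.0493
finger_force: 73.2
```

Emit:
apply_moves --linear '[[-0.08, 0, 0.12], [-0.17, 0, 0.24], [-0.25, 0.01, 0.36], [-0.33, 0.01, 0.48], [-0.415, 0.01, 0.605]]' --delta_rot '[[0, 0, 0], [0, 0, 0], [0, 0, 0], [0, 0, 0], [0, 0, 0]]'

```text
clock: 41.13
position: [0.4973, 0.198, 0.074]
tool_rot: [-3.137, -1.053, 1.566]
force: [0.8, 0.6, -2.3]
grip_width: 0.0494
finger_force: 73.2
```

Emit:
apply_moves --linear '[[-0.017, 0, 0.01], [-0.035, 0, 0.02], [-0.052, 0, 0.03], [-0.06, 0, 0.035], [-0.06, 0, 0.035]]' --delta_rot '[[0, 0, 0], [0, 0, 0], [0, 0, 0], [0, 0, 0], [0, 0, 0]]'

```text
clock: 41.55
position: [0.497, 0.198, 0.068]
tool_rot: [-3.135, -1.053, 1.565]
force: [0.4, -0.1, -1.5]
grip_width: 0.0491
finger_force: 73.2
```

```bash
python3 - <<'E'
from h import *
s=monitor.observe(); print(s['clock'],s['position'],s['tool_rot'],s['force'])
look(('held',.144,(.45,.55,.1,.19)),('short',.138,(.45,.54,.19,.26)))
E
```

```text
41.55 [0.49696317 0.19799971 0.06803633] [-3.13492396 -1.05289004  1.56543539] [ 0.39303815 -0.07570473 -1.54579048]
top held [(7, array([0.5086, 0.153 ])), (6, array([0.4848, 0.153 ]))] [0.4967 0.153 ]
top short [(8, array([0.5099, 0.2193])), (6, array([0.4852, 0.2207]))] [0.4976 0.22  ]
scene held [(20, array([0.4847, 0.1537])), (21, array([0.509 , 0.1541]))] [0.4968 0.1539]
scene short [(20, array([0.4853, 0.2202])), (20, array([0.509 , 0.2191]))] [0.4972 0.2196]
```

Emit:
apply_moves --linear '[[-0.009, 0, 0.005], [-0.017, 0, 0.01], [-0.026, 0, 0.015], [-0.03, 0, 0.017], [-0.03, 0, 0.017]]' --delta_rot '[[0, 0, 0], [0, 0, 0], [0, 0, 0], [0, 0, 0], [0, 0, 0]]'

```text
clock: 42.07
position: [0.4965, 0.1985, 0.0642]
tool_rot: [-3.133, -1.053, 1.564]
force: [0.1, 0.8, -2.6]
grip_width: 0.0492
finger_force: 73.2
```

Emit:
apply_moves --linear '[[-0.009, 0, 0.005], [-0.009, 0, 0.005], [-0.009, 0, 0.005], [-0.009, 0, 0.005], [-0.009, 0, 0.005]]' --delta_rot '[[0, 0, 0], [0, 0, 0], [0, 0, 0], [0, 0, 0], [0, 0, 0]]'

```text
clock: 42.48
position: [0.4965, 0.1985, 0.0633]
tool_rot: [-3.133, -1.053, 1.565]
force: [0.2, -0.1, -2.1]
grip_width: 0.0493
finger_force: 73.5
```

Emit:
apply_moves --linear '[[-0.009, 0, 0.005], [-0.009, 0, 0.005], [-0.009, 0, 0.005], [-0.009, 0, 0.005], [-0.009, 0, 0.005]]' --delta_rot '[[0, 0, 0], [0, 0, 0], [0, 0, 0], [0, 0, 0], [0, 0, 0]]'

```text
clock: 42.9
position: [0.4966, 0.1986, 0.0632]
tool_rot: [-3.134, -1.055, 1.566]
force: [-3.3, -8.4, 14.3]
grip_width: 0.0489
finger_force: 75.2
```

Emit:
apply_moves --linear '[[0.015, 0, 0.002], [0.03, 0, 0.03], [0.045, 0, 0.055], [0.06, 0, 0.08], [0.07, 0, 0.098]]' --delta_rot '[[0, 0, 0], [0, 0, 0], [0, 0, 0], [0, 0, 0], [0, 0, 0]]'

```text
clock: 43.32
position: [0.4964, 0.2111, 0.0635]
tool_rot: [-3.133, -1.054, 1.565]
force: [0.5, -0.5, -1.2]
grip_width: 0.0494
finger_force: 73.3
```

Emit:
apply_moves --linear '[[0.005, 0, 0.009], [0.01, 0, 0.017], [0.015, 0, 0.026], [0.02, 0, 0.035], [0.025, 0, 0.043]]' --delta_rot '[[0, 0, 0], [0, 0, 0], [0, 0, 0], [0, 0, 0], [0, 0, 0]]'

```text
clock: 43.73
position: [0.4968, 0.2153, 0.0635]
tool_rot: [-3.134, -1.053, 1.564]
force: [1.1, -1.7, -2.0]
grip_width: 0.0493
finger_force: 73.2
```

Emit:
apply_moves --linear '[[0.005, 0, 0.009], [0.01, 0, 0.017], [0.015, 0, 0.026], [0.02, 0, 0.035], [0.02, 0, 0.035]]' --delta_rot '[[0, 0, 0], [0, 0, 0], [0, 0, 0], [0, 0, 0], [0, 0, 0]]'

```text
clock: 44.15
position: [0.4964, 0.2197, 0.0636]
tool_rot: [-3.133, -1.053, 1.565]
force: [0.4, -0.2, -4.0]
grip_width: 0.0489
finger_force: 73.3
```

```bash
python3 - <<'E'
from h import *
s=monitor.observe(); print(s['clock'],s['position'],s['tool_rot'],s['force'])
look(('short',.139,(.45,.54,.12,.26)))
E
```

```text
44.15 [0.496408   0.2196958  0.06356819] [-3.13314302 -1.05344315  1.5647877 ] [ 0.37977784 -0.16575402 -4.01924596]
top short [(7, array([0.5087, 0.2255])), (4, array([0.5081, 0.1754])), (8, array([0.4845, 0.2257])), (7, array([0.4838, 0.1757]))] [0.4963 0.2006]
scene short [(19, array([0.4841, 0.1754])), (21, array([0.5085, 0.1756])), (18, array([0.4848, 0.2259])), (23, array([0.5086, 0.2255]))] [0.4965 0.2006]
```

Touching and squared; about 5 mm remains to the fence.

Emit:
apply_moves --linear '[[0.005, 0, 0.009], [0.01, 0, 0.017], [0.015, 0, 0.026], [0.015, 0, 0.026], [0.015, 0, 0.026]]' --delta_rot '[[0, 0, 0], [0, 0, 0], [0, 0, 0], [0, 0, 0], [0, 0, 0]]'

```text
clock: 44.67
position: [0.4965, 0.2226, 0.0636]
tool_rot: [-3.133, -1.053, 1.565]
force: [-0.9, -0.0, -3.2]
grip_width: 0.0493
finger_force: 73.5
```

Emit:
apply_moves --linear '[[0.005, 0, 0.009], [0.007, 0, 0.013], [0.007, 0, 0.013], [0.007, 0, 0.013], [0.007, 0, 0.013]]' --delta_rot '[[0, 0, 0], [0, 0, 0], [0, 0, 0], [0, 0, 0], [0, 0, 0]]'

```text
clock: 45.08
position: [0.4965, 0.224, 0.0636]
tool_rot: [-3.133, -1.053, 1.565]
force: [-0.5, -0.5, -2.2]
grip_width: 0.0494
finger_force: 73.6
```

Emit:
apply_moves --linear '[[0.005, 0, 0.009], [0.005, 0, 0.009], [0.005, 0, 0.009], [0.005, 0, 0.009], [0.005, 0, 0.009]]' --delta_rot '[[0, 0, 0], [0, 0, 0], [0, 0, 0], [0, 0, 0], [0, 0, 0]]'

```text
clock: 45.5
position: [0.4965, 0.225, 0.0635]
tool_rot: [-3.133, -1.053, 1.565]
force: [0.5, -2.0, -3.6]
grip_width: 0.0496
finger_force: 73.6
```

Emit:
apply_moves --linear '[[0.005, 0, 0.009], [0.005, 0, 0.009], [0.005, 0, 0.009], [0.005, 0, 0.009], [0.005, 0, 0.009]]' --delta_rot '[[0, 0, 0], [0, 0, 0], [0, 0, 0], [0, 0, 0], [0, 0, 0]]'

```text
clock: 45.92
position: [0.4965, 0.226, 0.0635]
tool_rot: [-3.133, -1.053, 1.565]
force: [0.5, -1.0, -2.3]
grip_width: 0.0495
finger_force: 73.6
```

Emit:
apply_moves --linear '[[0.005, 0, 0.009], [0.005, 0, 0.009], [0.005, 0, 0.009], [0.005, 0, 0.009], [0.005, 0, 0.009]]' --delta_rot '[[0, 0, 0], [0, 0, 0], [0, 0, 0], [0, 0, 0], [0, 0, 0]]'

```text
clock: 46.33
position: [0.4965, 0.227, 0.0635]
tool_rot: [-3.133, -1.053, 1.565]
force: [0.2, -3.1, -2.1]
grip_width: 0.0493
finger_force: 73.8
```

Emit:
apply_moves --linear '[[0.005, 0, 0.009], [0.005, 0, 0.009], [0.005, 0, 0.009], [0.005, 0, 0.009], [0.005, 0, 0.009]]' --delta_rot '[[0, 0, 0], [0, 0, 0], [0, 0, 0], [0, 0, 0], [0, 0, 0]]'

```text
clock: 46.75
position: [0.4966, 0.2271, 0.0632]
tool_rot: [-3.133, -1.053, 1.564]
force: [-3.5, -15.5, 3.2]
grip_width: 0.0498
finger_force: 75.1
```

Emit:
apply_moves --linear '[[0.005, 0, 0.009], [0.005, 0, 0.009], [0.005, 0, 0.009], [0.005, 0, 0.009], [0.005, 0, 0.009]]' --delta_rot '[[0, 0, 0], [0, 0, 0], [0, 0, 0], [0, 0, 0], [0, 0, 0]]'

```text
clock: 47.17
position: [0.4966, 0.2272, 0.0631]
tool_rot: [-3.133, -1.052, 1.563]
force: [-9.2, -31.9, 12.5]
grip_width: 0.0495
finger_force: 77.1
```

```bash
python3 - <<'E'
from h import *
s=monitor.observe(); print(s['clock'],s['position'],s['tool_rot'],s['force'])
look(('short',.139,(.45,.54,.12,.26)),('tall',.178,(.57,.68,.1,.26)))
E
```

```text
47.1667 [0.49661205 0.22715796 0.06313901] [-3.13292635 -1.0520048   1.56270304] [ -9.17188212 -31.88362544  12.48026349]
top short [(7, array([0.5092, 0.2322])), (6, array([0.5082, 0.1827])), (6, array([0.4853, 0.2322])), (6, array([0.4849, 0.1827]))] [0.4969 0.2074]
top tall [(6, array([0.6394, 0.1317])), (8, array([0.6374, 0.2315])), (8, array([0.6367, 0.1808])), (9, array([0.6152, 0.1315])), (6, array([0.6135, 0.2312])), (6, array([0.6132, 0.1815]))] [0.6259 0.1814]
scene short [(20, array([0.4842, 0.1824])), (21, array([0.5083, 0.1828])), (20, array([0.4849, 0.2327])), (21, array([0.509 , 0.2329]))] [0.4966 0.2077]
scene tall [(24, array([0.6148, 0.1309])), (23, array([0.6387, 0.1307])), (23, array([0.6128, 0.1809])), (26, array([0.6367, 0.1811])), (25, array([0.6133, 0.2306])), (25, array([0.6372, 0.2308]))] [0.6256 0.1808]
```

Emit:
apply_moves --linear '[[-0.007, 0, -0.013], [-0.007, 0, -0.013], [-0.007, 0, -0.013], [-0.007, 0, -0.013], [-0.007, 0, -0.013]]' --delta_rot '[[0, 0, 0], [0, 0, 0], [0, 0, 0], [0, 0, 0], [0, 0, 0]]'

```text
clock: 47.68
position: [0.4966, 0.2271, 0.0634]
tool_rot: [-3.133, -1.053, 1.564]
force: [-3.4, -13.7, 3.6]
grip_width: 0.0491
finger_force: 74.7
```

Emit:
apply_moves --linear '[[0, 0, 0], [0, 0, 0], [0, 0, 0], [0, 0, 0], [0, 0, 0]]' --delta_rot '[[0, 0, 0], [0, 0, 0], [0, 0, 0], [0, 0, 0], [0, 0, 0]]' --gripper 0.7 --force 40

```text
clock: 48.1
position: [0.4965, 0.2279, 0.0637]
tool_rot: [-3.133, -1.054, 1.565]
force: [0.0, 0.5, 0.7]
grip_width: 0.0726
finger_force: 0.0
```

Emit:
apply_moves --linear '[[0, 0, -0.2], [0, 0, -0.4], [0, 0, -0.6], [0, 0, -0.8], [0, 0, -0.95]]' --delta_rot '[[0, 0, 0], [0, 0, 0], [0, 0, 0], [0, 0, 0], [0, 0, 0]]'

```text
clock: 48.52
position: [0.497, 0.1438, 0.1111]
tool_rot: [-3.134, -1.053, 1.565]
force: [-0.6, 0.1, 0.4]
grip_width: 0.0726
finger_force: 0.0
```

Emit:
apply_moves --linear '[[0.1, 0, -0.2], [0.2, 0, -0.4], [0.3, 0, -0.6], [0.4, 0, -0.8], [0.4, 0, -0.8]]' --delta_rot '[[0, 0, 0], [0, 0, 0], [0, 0, 0], [0, 0, 0], [0, 0, 0]]'

```text
clock: 48.93
position: [0.4985, 0.0932, 0.1871]
tool_rot: [-3.14, -1.051, 1.568]
force: [1.0, 0.3, 1.6]
grip_width: 0.0732
finger_force: 0.0
```

```bash
python3 - <<'E'
from h import *
s=monitor.observe(); print(s['clock'],s['position'],s['tool_rot'],s['force'])
look(('short',.138,(.45,.54,.12,.26)),('tall',.178,(.57,.68,.1,.26)))
im,d,P=grab('scene')
for n,b,z in (('short',(.47,.525,.15,.26),.13),('tall',(.6,.655,.1,.26),.17)):
    q=P[(P[...,0]>b[0])&(P[...,0]<b[1])&(P[...,1]>b[2])&(P[...,1]<b[3])&(abs(P[...,2]-z)<.006)]
    print(n,len(q),np.median(q[:,2]),np.linalg.lstsq(np.c_[q[:,:2],np.ones(len(q))],q[:,2],rcond=None)[0])
cv2.imwrite('pics/fin.png',cv2.resize(im[150:310,200:400],None,fx=3.8,fy=3.7)[:,:,::-1])
E
```

```text
48.9333 [0.4985193  0.09318989 0.18713185] [-3.13967058 -1.05128634  1.56806343] [1.04119595 0.26677222 1.5997926 ]
top short [(6, array([0.5086, 0.2324])), (6, array([0.5082, 0.1828])), (6, array([0.4853, 0.2324])), (7, array([0.4834, 0.182 ]))] [0.4964 0.2074]
top tall [(7, array([0.6391, 0.1317])), (8, array([0.6374, 0.2315])), (8, array([0.637 , 0.1804])), (6, array([0.6135, 0.2312])), (7, array([0.6126, 0.1813])), (8, array([0.6146, 0.1315]))] [0.6257 0.1813]
scene short [(21, array([0.4838, 0.1815])), (22, array([0.5076, 0.1816])), (20, array([0.4844, 0.2323])), (21, array([0.5086, 0.2326]))] [0.4961 0.207 ]
scene tall [(24, array([0.6148, 0.1309])), (23, array([0.6387, 0.1307])), (23, array([0.6128, 0.1809])), (26, array([0.6367, 0.1811])), (25, array([0.6133, 0.2306])), (26, array([0.6371, 0.2308]))] [0.6256 0.1808]
short 628 0.13063219644799134 [-0.02502014  0.00070054  0.14288337]
tall 1057 0.17072148546622246 [-0.00557678 -0.00057827  0.17424533]
```

View pics/fin.png

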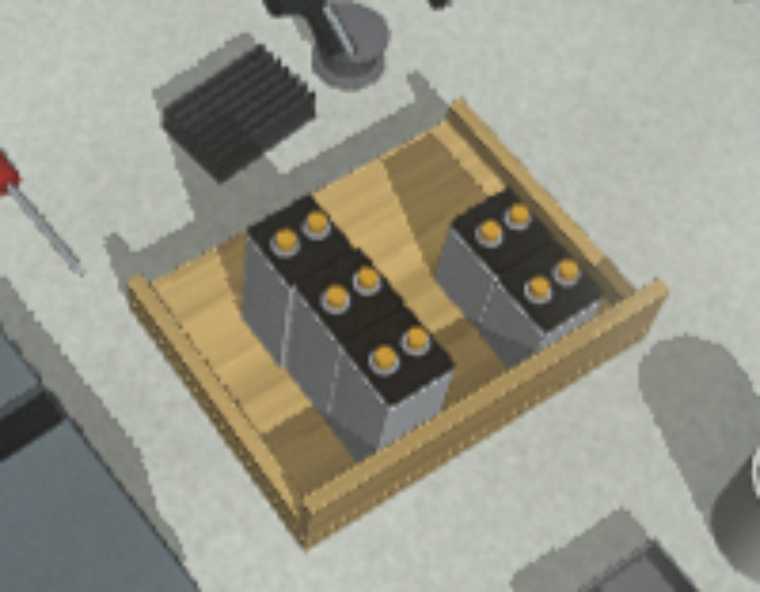

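The final view shows both rows straight, upright and against the fence: three tall cans at (285–415, 240–355) and two short ones at (490–570, 215–290). Handing in.

```bash
python3 -c "
from workcell import workorder
print(workorder.job_done())"
```

```text
the job is handed in; nothing more can be done
None
```

All three capacitors stand upright with terminals up on the shelf, sorted into their rows and pushed up to the fence, and the job was handed in at about 49 s; the hand-in call did not return a pass or fail.

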